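# Park the index plunger and slide the flask stage home

### The arm

A 6-joint arm with a two-finger parallel gripper is mounted at the origin on the work surface. World frame = base frame: x ahead of the robot, y to its left, z up, the work surface at z = 0. Lengths are in mm, angles in rad, forces in N, time in s.
With the tool pointing down it reaches from about 350 to 775 mm from the base axis. Payload 7.3 kg.
Tool frame: the origin (TCP) lies at the very end of the fingers, on their centre line; the grasp point (between the pads) lies 19 mm behind it; z points along the fingers, y is the direction in which the jaws open and shut (so a half turn about z gives the same grasp; the last joint's range is limited). The gripper opens to 92 mm and grips with 3 to 60 N. Pads are 19 mm wide; open, the fingers measure 130 mm over their backs; the gripper's body (75 mm by 190 mm) begins 47 mm behind the grasp point.
Start: joints at [-1.374, 0.342, 1.524, -0, 1.275, -0.146], TCP at [176.489, -494.466, 226.741] pointing down, gripper open.
Joint ranges: [-2.53, 2.53], [-0.77, 2.02], [0.04, 2.7], [-1, 4.14], [0.28, 2.66], [-3.11, 3.11]. Speed limits (rad/s): [2.57, 2.57, 3.14, 3.14, 3.14, 3.14].

### API

Orientations are given as [roll, pitch, yaw] about the fixed x, y, z axes, in that order (R = Rz(yaw) Ry(pitch) Rx(roll)).
In Python, from plant import bot gives the robot as it stands.
- The arm moves only by the tool arm_command, never from a script. Its argument "targets" is a list of rows, each an object of numbers: "x", "y", "z": the shift along the world's x, y, z in cm; "roll": the turn about the world's z in rad. In form: [{"x": .., "y": .., "z": .., "roll": ..}, ...]. A call has 1 to 8 rows; each row is the pose to reach, as a shift and turn from the pose commanded when the call began; what a row does not reach only later rows make up. A row lasts 1/12 s, in which the tool goes at most 41.7 mm and 7.16 degrees, less where a joint would pass 70% of its speed; a pose out of reach is approached as far as the arm can. A call with a gripper value outside its range is refused whole. "fingers" is the opening, from 0 (shut) to 1 (fully open), set as the call begins (left out, the last holds). The fingers move at their own pace and stop on an object; the grip force is fixed at half the most. Time passes only in rows, so rows that repeat a pose let the fingers close. It gives the time, the measured TCP pose, the force and the opening at its end, in the units of the state.
- bot.get_obs(): the state, without advancing time (a new reading comes with each control period).
- bot.capture(name): name is "side" or "top"; returns a dict with "img" (384x512x3 uint8, blue, green, red), "fx", "fy", "cx", "cy" (pixels), "k1" (the pictures are not rectified: a ray, as slopes to the right and down, at radius r is drawn at 1 + k1 r^2 times it, then the intrinsics apply), "position" and "rotation" of the camera in the world. Camera axes: x right, y down, z forward; pixel columns grow to the right and rows downward; lengths in mm; the calibration is good to about 2 mm. A picture is of the moment at which its call begins. There is no depth.
- bot.close_job(): hands the job in, once; it reports no verdict.
The state is a dict: "time": time; "joint_positions": joint angles; "dq": joint speeds; "tau": joint torques, N m; "tool_pos": TCP position; "tcp_rot": TCP orientation; "contact_force": force on the tool from outside, world axes, zero at the start; "moment": the same for the moment, N m; "grip_width": finger opening in mm.
Only numpy, scipy, OpenCV 4.12 (cv2) and the standard library are available. Lean on these libraries where they do the work, as an engineer would, in place of code of your own. Each camera call takes 0.05 s, during which the arm holds its last target.

### The job

Free the flask slide: pull up the sprung plunger by its black tee handle, twist it clockwise until you feel it come up against the red tooth, let it down into the rest notch so that it stays retracted, and let go of it. Then slide the white stage by its blue handle gently home against the red end stop. Do not force the plunger, its tooth or the stop; keep the flask upright in its cork ring and leave everything else where it stands.

Things in the scene. Friction and masses are not known exactly. Their poses are not given: they have to be found in the camera images.
- plunger (a joint): Lift of the index plunger in m. 0: tip down in the stage's hole, locked; tip clear of the hole above 0.006. A cross pin through its stem must be lifted over the housing's rim at 0.012; resting in the rest notch reads 0.009; rigid end of travel at 0.018. A spring pushes it down: 4 N at 0, 9 N at 0.012, plus 1 N of weight.
- tee (a joint): Turn of the plunger's tee handle in rad, growing clockwise seen from above. Within 0.06 of 0 = locked, the cross pin (along the tee bar, its ends 31 mm from the axis) down in the deep slot, where it cannot turn. Lifted over the rim it turns clockwise only, until the red tooth stops it.
- tee_center (a point): Centre of the black tee handle atop the plunger: an upright bar 44 mm long (its own x axis), 12 mm thick (y axis), 22 mm high, turning with the tee. About 111 mm above the bench when locked. Under the bar a bare 12 mm round stem for 26 mm, then the housing's top. The plunger's axis is vertical through this point.
- stage_handle (a point): Middle of the blue upright push handle on the white sliding stage: 30 mm along the stage's x axis, 16 mm thick along its y axis, rising 52 mm above the stage's plate, its top 20 mm above this point, which is about 67 mm above the bench. Unlocked, the stage slides along its own -y axis with about 3 N of friction.
- stage_edge (a point): Middle of the leading edge of the white stage plate (165 x 125 x 10 mm), on its -y side.
- stop_face (a point): Middle of the face of the red end stop block (100 mm wide) at the far end of the slide, rigid; same axes as the slide. The stage is fully home when its leading edge touches this face. The stop is clamped at a different place each time, 100 to 140 mm from the locked stage.
- stage: The white sliding stage with cork ring, steel tongue (holding the index hole) and blue handle; origin at the plate's underside, 25 mm above the bench. x across the slide, -y the direction of free travel, z up.
- slide_base: Aluminium base plate of the slide, 200 x 400 x 12 mm, fixed to the bench; origin at the centre of its underside, x across, y along the slide. Plunger axis at x -20, y +155 mm. A camera post 140 mm high stands at x +85, y -115 mm.
- housing: Fixed steel housing of the plunger, 63 mm across; origin on its axis, 45 mm above the bench, top 74 mm above it. On it a ring with a 3 mm deep rest notch and, at the notch's far side, a rigid red tooth, clamped at a new angle each time: the tooth stops the tee somewhere from 0.86 to 1.47 rad (feel for it); the notch is the last 0.09 rad before the tooth, the rim all before that.
- end_stop: The red end stop block, 16 x 100 x 20 mm.
- flask_center (a point): Centre, half-way up, of the pear-shaped glass flask (86 mm across, 148 mm high, about 0.2 kg) standing loose in the cork ring on the stage, 89 mm from the handle; it rides along and is not to be handled.
- vial: Small amber glass vial, 25 mm across, 44 mm high, loose on the slide's base beside the plunger; origin at its underside. A bystander.
- flask_left: Glass flask 86 mm across, 148 mm high in a cork ring on the bench at the left. A bystander.
- flask_back: Glass flask 86 mm across, 148 mm high in a cork ring at the back. A bystander.
- mushroom_a: Mushroom 48 mm across, 69 mm high, standing on the marble board. A bystander.
- mushroom_b: Another mushroom on the marble board. A bystander.
- forceps: Steel forceps, 130 mm long, lying on the marble board. A bystander.
- petri: Closed glass dish, 90 mm across, 17 mm high, on the bench in front of the slide. A bystander.
Mind the look-alikes: they are no part of the job. Leave any pink or purple look-alike of the part that bears flask_center alone.

How it is judged:
By the outcome, as a careful person would: the job done as asked, in the order asked, and still so for the second after the job is handed in, with the robot touching nothing.
It also fails if it takes over 72 s, if anything falls off the work surface, if the arm or the gripper's body presses on something with over 40 N, if the wrist force passes 120 N, or if a joint passes its speed limit or range.

## Working session

There is one attempt and no reset: what is moved stays moved. The work goes in short steps, Python scripts to look and compute and a tool call to move; the robot and the scene stay as the last step left them, time stands still between calls to the robot, and variables do not carry over. Pictures are saved under pics/ and viewed, and the job is handed in when it is done.

Besides the shell and the picture viewer there is one more tool, called after "Request:" in YAML: its name, and indented under it one key for each argument. arm_command: Moves the arm, as the interface text tells. Its arguments: {"type":"object","properties":{"targets":{"type":"array","items":{"type":"object","properties":{"x":{"type":"number"},"y":{"type":"number"},"z":{"type":"number"},"roll":{"type":"number"}}}},"fingers":{"type":"number"}},"required":["targets"]}

```bash
mkdir -p pics; ls
cat > h.py <<'E'
import numpy as np, cv2, pickle
from plant import bot
def cap(n,f):
    c=bot.capture(n); cv2.imwrite(f'pics/{f}.png',c['img']); pickle.dump(c,open(f'pics/{f}.pkl','wb')); return c
def ld(f): return pickle.load(open(f'pics/{f}.pkl','rb'))
def ray(c,u,v):
    K=np.array([[c['fx'],0,c['cx']],[0,c['fy'],c['cy']],[0,0,1.]])
    p=cv2.undistortPoints(np.array([[[u,v]]],float),K,np.array([c['k1'],0,0,0.]))[0,0]
    return np.array(c['position']),np.array(c['rotation'])@np.array([p[0],p[1],1])
def atz(c,u,v,z):
    o,d=ray(c,u,v); return o+d*(z-o[2])/d[2]
def proj(c,P):
    R=np.array(c['rotation']);q=R.T@(np.array(P,float)-np.array(c['position']));x,y=q[0]/q[2],q[1]/q[2];s=1+c['k1']*(x*x+y*y)
    return c['fx']*x*s+c['cx'],c['fy']*y*s+c['cy']
def tri(*l):
    A=0;b=0
    for c,u,v in l:
        o,d=ray(c,u,v);d/=np.linalg.norm(d);M=np.eye(3)-np.outer(d,d);A=A+M;b=b+M@o
    return np.linalg.solve(A,b)
def crop(f,x0,y0,x1,y1,s,o):
    im=cv2.imread(f'pics/{f}.png')[y0:y1,x0:x1]; cv2.imwrite(f'pics/{o}.png',cv2.resize(im,None,fx=s,fy=s,interpolation=cv2.INTER_CUBIC))
E
python3 - <<'E'
from h import *
for n in('side','top'):
    c=cap(n,n+'0'); print(n,c['position'],np.round(c['rotation'],3),c['fx'],c['cx'],c['cy'],c['k1'])
print(bot.get_obs())
E
```

```text
pics
side [  537.12695074 -1032.20051573  1009.43229113] [-2.304 -0.012 -0.014] 450.9866107497453 247.03037991269878 187.4358605151871 -0.04241707505130087
top [ 495.95695038  -45.01596657 1137.46078146] [-3.082  0.016 -1.576] 368.0359621459461 253.0323963866227 193.33487802870195 0.02924155383251092
{'time': 0.1, 'joint_positions': array([-1.37401608e+00,  3.42619549e-01,  1.52492620e+00, -2.61113371e-05,
        1.27540938e+00, -1.45992410e-01]), 'dq': array([ 0.00023962,  0.00087295, -0.00126342, -0.0015786 ,  0.0002345 ,
       -0.00064461]), 'tau': array([ 2.13184561e-03, -4.32004058e+01, -2.44694942e+01,  7.19566480e-02,
        5.26614266e-02, -6.42756709e-05]), 'tool_pos': array([ 176.39642637, -494.086101  ,  226.13020823]), 'tcp_rot': array([-3.14024104e+00, -1.73500734e-04,  3.42780161e-01]), 'contact_force': array([ 0.32506766,  1.00664183, -0.17868866]), 'moment': array([ 0.00249553, -0.01756916, -0.00686213]), 'grip_width': 92.11650831680043}
```

Rotation is rpy; fix helpers.

```bash
sed -i "s/^from plant.*/from plant import bot\nfrom scipy.spatial.transform import Rotation as Ro\ndef RM(c): return Ro.from_euler('xyz',np.ravel(c['rotation'])).as_matrix()/; s/np.array(c\['rotation'\])/RM(c)/" h.py
sed -n 1,20p h.py; python3 -c "
from h import *
crop('side0',0,0,512,384,1.5,'a');crop('top0',0,0,512,384,1.5,'b')"
```

```text
import numpy as np, cv2, pickle
from plant import bot
from scipy.spatial.transform import Rotation as Ro
def RM(c): return Ro.from_euler('xyz',np.ravel(c['rotation'])).as_matrix()
def cap(n,f):
    c=bot.capture(n); cv2.imwrite(f'pics/{f}.png',c['img']); pickle.dump(c,open(f'pics/{f}.pkl','wb')); return c
def ld(f): return pickle.load(open(f'pics/{f}.pkl','rb'))
def ray(c,u,v):
    K=np.array([[c['fx'],0,c['cx']],[0,c['fy'],c['cy']],[0,0,1.]])
    p=cv2.undistortPoints(np.array([[[u,v]]],float),K,np.array([c['k1'],0,0,0.]))[0,0]
    return np.array(c['position']),RM(c)@np.array([p[0],p[1],1])
def atz(c,u,v,z):
    o,d=ray(c,u,v); return o+d*(z-o[2])/d[2]
def proj(c,P):
    R=RM(c);q=R.T@(np.array(P,float)-np.array(c['position']));x,y=q[0]/q[2],q[1]/q[2];s=1+c['k1']*(x*x+y*y)
    return c['fx']*x*s+c['cx'],c['fy']*y*s+c['cy']
def tri(*l):
    A=0;b=0
    for c,u,v in l:
        o,d=ray(c,u,v);d/=np.linalg.norm(d);M=np.eye(3)-np.outer(d,d);A=A+M;b=b+M@o
```

View pics/side0.png

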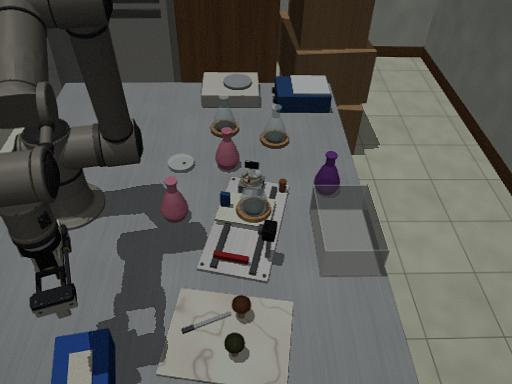

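View pics/b.png

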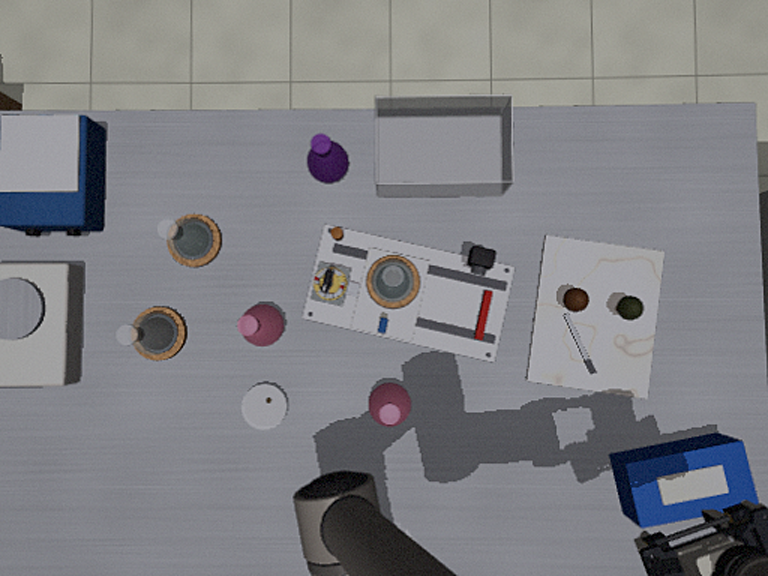

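The pictures show the slide at about (410,292) in the enlarged top view. The plunger is on its left, the stop is on its right, and the blue handle is near (383,323). I'll zoom in.

```bash
python3 -c "
from h import *
crop('side0',190,140,300,290,4,'a1');crop('top0',195,140,350,250,5,'b1')"
```

```text
(no output)
```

View pics/a1.png

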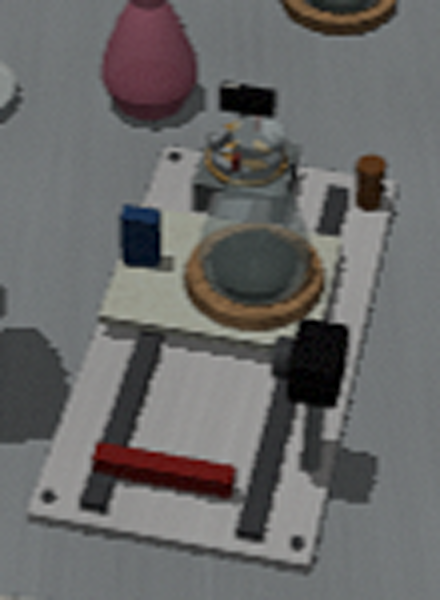

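View pics/b1.png

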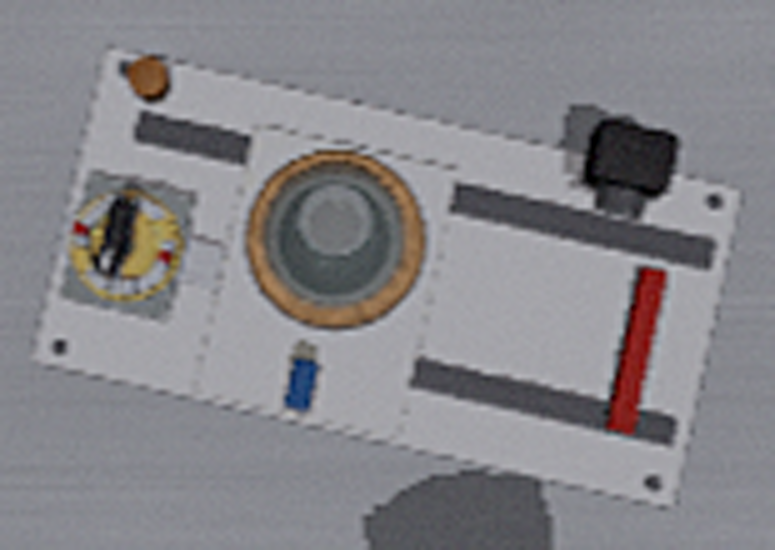

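Run:
```python
from h import *
c=ld('top0'); s=ld('side0')
T=lambda u,v:(195+u/5,140+v/5); S=lambda u,v:(190+u/4,140+v/4)
q=[atz(c,*T(*p),12) for p in [(108,47),(742,190),(672,507),(37,362)]]
qs=[atz(s,*S(*p),12) for p in [(168,150),(398,182),(310,570),(28,517)]]
for a,b in zip(q,qs): print(a[:2],b[:2])
for Q in (q,qs):
    cc=np.mean(Q,0); yv=(Q[0]+Q[3]-Q[1]-Q[2])/2; xv=(Q[0]+Q[1]-Q[2]-Q[3])/2
    yaw=np.arctan2(yv[1],yv[0])-np.pi/2; print('ctr',cc,'len',np.linalg.norm(yv),np.linalg.norm(xv),'yaw',yaw,np.arctan2(xv[1],xv[0]))
    # x may be +-; test plunger
    for sg in(1,):
        R=np.array([[np.cos(yaw),-np.sin(yaw)],[np.sin(yaw),np.cos(yaw)]])
        for l in [(-20,155),(85,-115)]: print(l,cc[:2]+R@np.array(l))
print('tee top',atz(c,*T(117,236),122), 'tee side',atz(s,*S(248,100),111), tri((c,*T(117,236)),(s,*S(248,98))))
print('handle top ctr?',atz(c,*T(302,383),80),tri((c,*T(302,388)),(s,*S(140,236))))
print('handle top back side',atz(s,*S(141,210),87))
print('stop top', atz(c,*T(651,268),32),atz(c,*T(622,430),32))
print('vial',atz(c,*T(148,80),40), atz(s,*S(370,205),12))
```

```text
[699.79631166  84.87632621] [514.39290592 126.40306328]
[ 608.4233074  -303.19878425] [706.18758356  85.6720322 ]
[ 416.14353151 -257.25950357] [ 614.32641521 -305.52911301]
[505.68162898 128.23887116] [ 422.28510265 -260.4232474 ]
ctr [557.51119489 -86.83577261  12.        ] len 397.22309969183465 198.28987220359005 yaw -0.22973527823908557 -0.22712777382531196
(-20, 155) [573.33322421  68.64626297]
(85, -115) [ 614.0901924  -218.17052445]
ctr [564.29800184 -88.46931623  12.        ] len 196.65835871453447 399.740948815574 yaw 1.3507871100989122 1.3386053651737857
(-20, 155) [408.66943661 -74.16023926]
(85, -115) [695.0762597  -30.61564504]
tee top [574.21395138  67.14003351 122.        ] tee side [579.03438801  71.84140469 111.        ] [576.7662789   67.87316194 116.03873301]
handle top ctr? [492.2494475  -34.51875148  80.        ] [492.32330057 -34.23226397  63.819718  ]
handle top back side [496.49740234 -30.09281328  87.        ]
stop top [ 559.88295802 -243.55558834   32.        ] [ 463.23242431 -224.69091267   32.        ]
vial [674.53005717  57.54536387  40.        ] [680.77793236  57.33370411  12.        ]
```

Request:
arm_command:
  targets:
    - {"z": 6,"roll": 0.12}
    - {"x": 4,"y": 5,"z": 7,"roll": 0.24}
    - {"x": 8,"y": 10,"z": 7,"roll": 0.36}
    - {"x": 12,"y": 15,"z": 7,"roll": 0.48}
    - {"x": 14,"y": 18,"z": 7,"roll": 0.6}
    - {"x": 16,"y": 22,"z": 7,"roll": 0.72}
    - {"x": 18,"y": 25,"z": 7,"roll": 0.84}
    - {"x": 20,"y": 28,"z": 7,"roll": 0.96}
  fingers: 0.5

```text
$.targets[0]: bad value
```

Request:
arm_command:
  targets:
    - {"x": 0,"y": 0,"z": 3,"roll": 0.12}
    - {"x": 4,"y": 5,"z": 7,"roll": 0.24}
    - {"x": 8,"y": 10,"z": 7,"roll": 0.36}
    - {"x": 12,"y": 15,"z": 7,"roll": 0.48}
    - {"x": 14,"y": 18,"z": 7,"roll": 0.6}
    - {"x": 16,"y": 22,"z": 7,"roll": 0.72}
    - {"x": 18,"y": 25,"z": 7,"roll": 0.84}
    - {"x": 20,"y": 28,"z": 7,"roll": 0.96}
  fingers: 0.5

```text
time: 0.77
tool_pos: [344.0, -262.8, 295.8]
tcp_rot: [-3.142, -0.0, 1.308]
contact_force: [1.1, 0.4, -1.1]
grip_width: 47.2
```

Request:
arm_command:
  targets:
    - {"x": 3,"y": 4,"z": 0,"roll": 0.12}
    - {"x": 6,"y": 8,"z": 0,"roll": 0.24}
    - {"x": 9,"y": 12,"z": 0,"roll": 0.36}
    - {"x": 11,"y": 16,"z": 0,"roll": 0.48}
    - {"x": 14,"y": 19,"z": 0,"roll": 0.6}
    - {"x": 16,"y": 22,"z": 0,"roll": 0.72}
    - {"x": 18,"y": 25,"z": 0,"roll": 0.84}
    - {"x": 20,"y": 28.3,"z": 0,"roll": 0.96}

```text
time: 1.43
tool_pos: [536.9, 8.8, 295.4]
tcp_rot: [-3.141, -0.0, 2.269]
contact_force: [0.8, -1.2, -0.2]
grip_width: 46.0
```

Request:
arm_command:
  targets:
    - {"x": 0,"y": 0,"z": 0,"roll": 0.12}
    - {"x": 0,"y": 0,"z": 0,"roll": 0.24}
    - {"x": 0,"y": 0,"z": 0,"roll": 0.36}
    - {"x": 0,"y": 0,"z": -3,"roll": 0.48}
    - {"x": 0,"y": 0,"z": -6,"roll": 0.6}
    - {"x": 0,"y": 0,"z": -9,"roll": 0.65}
    - {"x": 0,"y": 0,"z": -10,"roll": 0.65}
    - {"x": 0,"y": 0,"z": -10,"roll": 0.65}

```text
time: 2.1
tool_pos: [534.5, 7.0, 193.2]
tcp_rot: [-3.141, -0.006, 2.911]
contact_force: [0.1, -1.2, 0.4]
grip_width: 45.8
```

Run:
```python
from h import *
for n in('side','top'): cap(n,n+'1')
o=bot.get_obs(); print(o['tool_pos'],o['tcp_rot'],o['joint_positions'],o['grip_width'])
for n in('side','top'): print(n,proj(ld(n+'1'),o['tool_pos']))
crop('side1',180,90,320,230,4,'a2');crop('top1',170,110,330,250,4,'b2')
```

```text
[536.78565139   6.7206084  196.77653559] [3.14141581e+00 9.05779437e-04 2.91110813e+00] [-1.30334072e-01  3.88597805e-01  1.54001160e+00  9.12040962e-05
  1.21206433e+00 -1.47067794e+00] 46.022334926485456
side (np.float64(238.59239448205278), np.float64(156.26701439474263))
top (np.float64(238.7436403012095), np.float64(199.40906198137023))
```

View pics/a2.png

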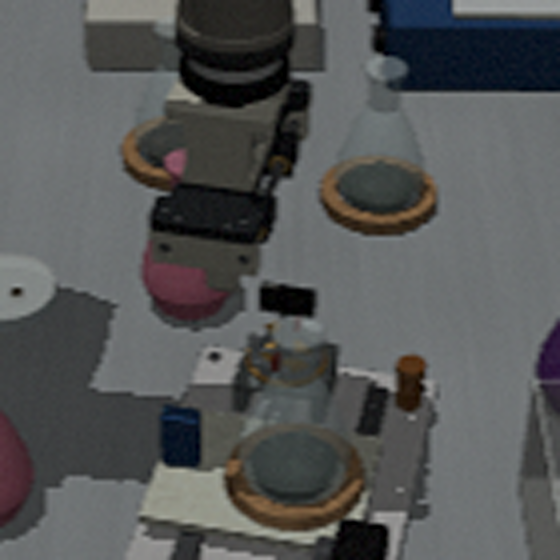

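View pics/b2.png

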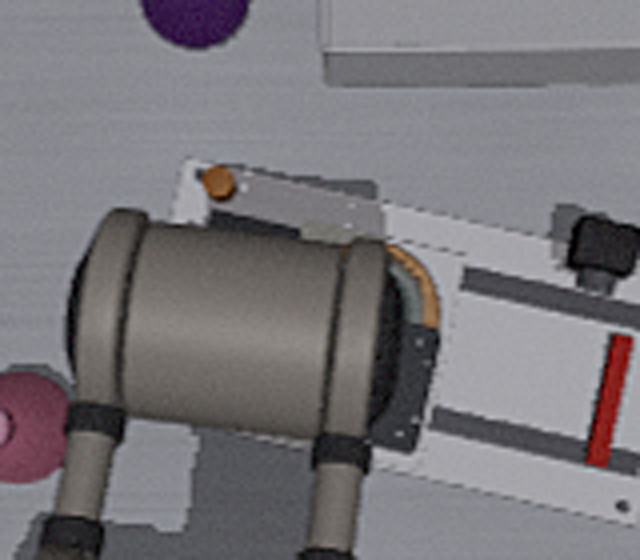

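Request:
arm_command:
  targets:
    - {"x": 2,"y": 3,"z": 0,"roll": 0}
    - {"x": 4,"y": 6.2,"z": 0,"roll": 0}
    - {"x": 4,"y": 6.2,"z": -2,"roll": 0}
    - {"x": 4,"y": 6.2,"z": -4.5,"roll": 0}
    - {"x": 4,"y": 6.2,"z": -4.5,"roll": 0}
    - {"x": 4,"y": 6.2,"z": -4.5,"roll": 0}

```text
time: 2.7
tool_pos: [576.4, 68.8, 151.8]
tcp_rot: [3.142, 0.0, 2.912]
contact_force: [-0.6, 0.1, 0.9]
grip_width: 45.7
```

Run:
```python
from h import *
for n in('side','top'): cap(n,n+'2')
o=bot.get_obs(); print(o['tool_pos'],o['tcp_rot'],o['joint_positions'],o['grip_width'],o['contact_force'],o['time'])
for n in('side','top'): print(n,proj(ld(n+'2'),o['tool_pos']))
crop('side2',210,110,290,200,7,'a3');crop('top2',170,110,330,250,4,'b3')
```

```text
[577.39272245  68.50633885 153.23326094] [3.14074023 0.00350302 2.91186969] [-1.37279174e-02  5.06912248e-01  1.47441140e+00  8.94060688e-05
  1.15666469e+00 -1.35483860e+00] 46.17692501002947 [-1.01918643 -0.81789487  0.13343212] 2.8
side (np.float64(251.7594377522384), np.float64(155.05723641359762))
top (np.float64(216.6102748444892), np.float64(185.13763980089803))
```

View pics/a3.png

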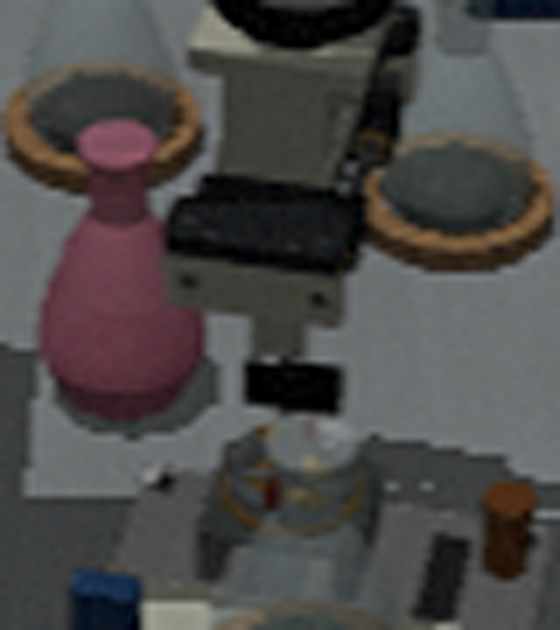

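View pics/b3.png

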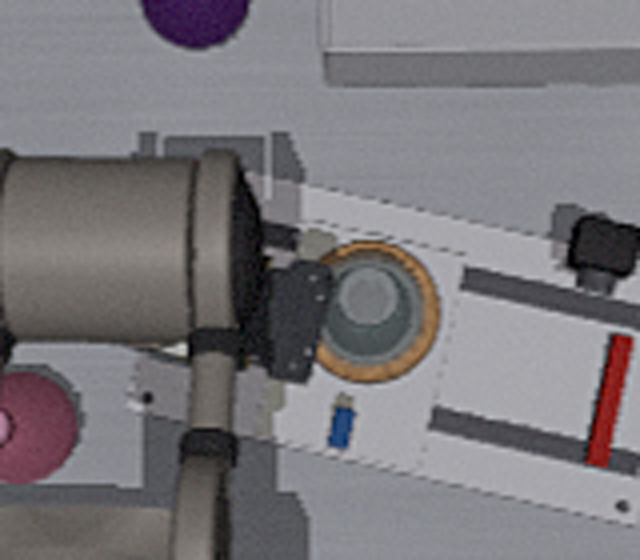

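Run:
```python
from h import *
c=ld('side2'); t=ld('top2')
p=np.array([577.4,68.5]); sy=np.array([.224,.975])
for d in (23,30): print(proj(c,[*(p-d*sy),165]),proj(c,[*(p-d*sy),153]))
for z in(100,111,122): print(z,proj(c,[*p,z]))
# tee bar corners
for dx in(-22,22):
  for dz in (100,122): print(dx,dz,proj(c,[*(p+dx*np.array([.975,-.224])-6*sy),dz]))
print('flask', atz(t,170+378/4,110+312/4,50),'rim',atz(t,170+370/4,110+295/4,185))
```

```text
(np.float64(250.29751072956316), np.float64(156.53813288641453)) (np.float64(250.2305010143022), np.float64(159.64280617766596))
(np.float64(249.82190556417234), np.float64(157.93375674217395)) (np.float64(249.7574089648934), np.float64(161.0419723757954))
100 (np.float64(251.43903323648573), np.float64(168.36570436451572))
111 (np.float64(251.50444420764018), np.float64(165.67020911562412))
122 (np.float64(251.57051962034208), np.float64(162.94683184433916))
-22 100 (np.float64(244.23902565973674), np.float64(168.5471115079422))
-22 122 (np.float64(244.2958992409736), np.float64(163.1258384368794))
22 100 (np.float64(257.89679855799494), np.float64(170.55275658202942))
22 122 (np.float64(258.0963728316561), np.float64(165.12713789415113))
flask [576.5293427  -61.63009186  50.        ] rim [577.6201304  -54.45445407 185.        ]
```

Request:
arm_command:
  targets:
    - {"x": 0.1,"y": 0.1,"z": -1.5,"roll": 0}
    - {"x": 0.1,"y": 0.1,"z": -3,"roll": 0}
    - {"x": 0.1,"y": 0.1,"z": -4,"roll": 0}
    - {"x": 0.1,"y": 0.1,"z": -5,"roll": 0}
    - {"x": 0.1,"y": 0.1,"z": -5.6,"roll": 0}
    - {"x": 0.1,"y": 0.1,"z": -5.6,"roll": 0}
    - {"x": 0.1,"y": 0.1,"z": -5.6,"roll": 0}

```text
time: 3.38
tool_pos: [577.4, 69.7, 95.1]
tcp_rot: [3.141, 0.0, 2.913]
contact_force: [-0.2, -0.4, -0.2]
grip_width: 45.9
```

Run:
```python
from h import *
for n in('side','top'): cap(n,n+'3')
o=bot.get_obs(); print(o['tool_pos'],o['tcp_rot'],o['grip_width'],o['contact_force'],o['moment'])
crop('side3',210,110,290,200,7,'a4');crop('top3',170,110,330,250,4,'b4')
```

```text
[577.68559946  69.8215069   95.5724747 ] [3.14122313e+00 1.25826456e-03 2.91281722e+00] 46.09246890316504 [ 0.54518501  0.22873284 -0.62094736] [ 0.06156641 -0.14032758  0.00957252]
```

View pics/a4.png

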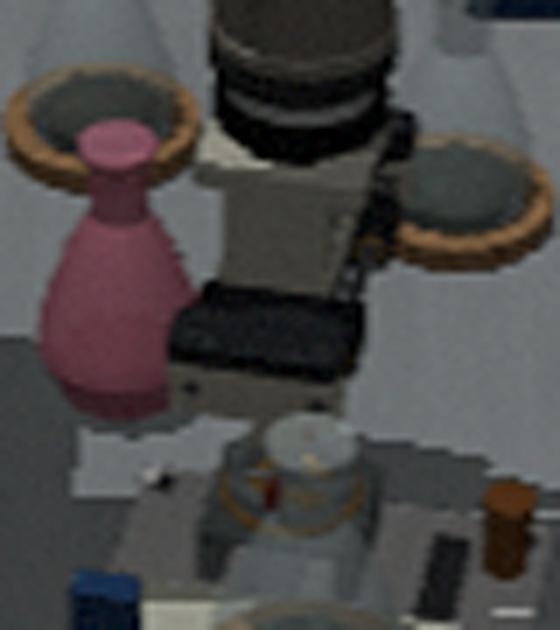

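View pics/b4.png

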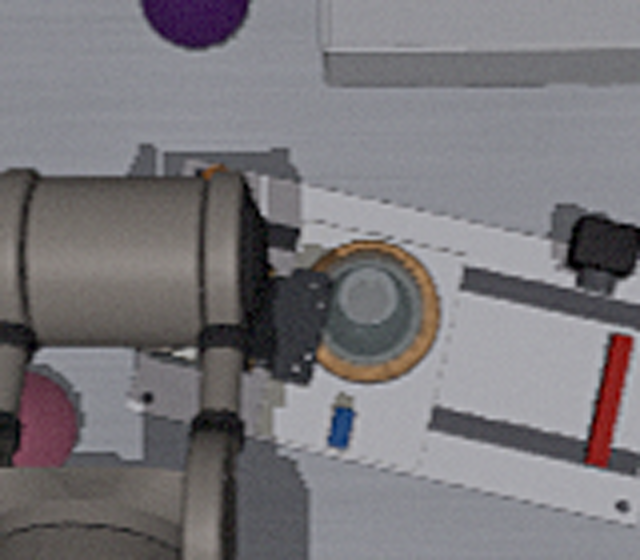

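Request:
arm_command:
  targets:
    - {"x": 0,"y": 0,"z": 0,"roll": 0}
    - {"x": 0,"y": 0,"z": 0,"roll": 0}
    - {"x": 0,"y": 0,"z": 0,"roll": 0}
    - {"x": 0,"y": 0,"z": 0,"roll": 0}
  fingers: 0.19

```text
time: 3.82
tool_pos: [577.3, 69.9, 95.1]
tcp_rot: [3.141, 0.0, 2.913]
contact_force: [0.7, 0.3, 0.2]
grip_width: 23.3
```

Request:
arm_command:
  targets:
    - {"x": 0,"y": 0,"z": 0,"roll": 0}
    - {"x": 0,"y": 0,"z": 0,"roll": 0}
    - {"x": 0,"y": 0,"z": 0,"roll": 0}
    - {"x": 0,"y": 0,"z": 0,"roll": 0}
  fingers: 0.1

```text
time: 4.15
tool_pos: [577.4, 70.7, 95.0]
tcp_rot: [3.14, 0.0, 2.913]
contact_force: [0.9, 4.4, 0.3]
grip_width: 11.9
```

Run:
```python
from h import *
o=bot.get_obs(); print(o['tool_pos'],o['tcp_rot'],o['grip_width'],o['contact_force'],o['moment'])
```

```text
[577.3636971   70.68403542  94.96181794] [3.14011851e+00 2.98406727e-04 2.91280710e+00] 11.876952032351724 [0.8927529  4.41787974 0.26225045] [ 1.04317757 -0.25278526  0.00800398]
```

Request:
arm_command:
  targets:
    - {"x": 0,"y": 0.08,"z": 0,"roll": 0}
    - {"x": 0,"y": 0.08,"z": 0.3,"roll": 0}
    - {"x": 0,"y": 0.08,"z": 0.6,"roll": 0}
    - {"x": 0,"y": 0.08,"z": 0.6,"roll": 0}
  fingers: 0.0

```text
time: 4.48
tool_pos: [577.2, 70.8, 100.7]
tcp_rot: [3.141, -0.0, 2.913]
contact_force: [3.3, 4.4, -7.9]
grip_width: 11.7
```

Request:
arm_command:
  targets:
    - {"x": 0,"y": 0,"z": 0.2,"roll": 0}
    - {"x": 0,"y": 0,"z": 0.4,"roll": 0}
    - {"x": 0,"y": 0,"z": 0.6,"roll": 0}
    - {"x": 0,"y": 0,"z": 0.8,"roll": 0}
    - {"x": 0,"y": 0,"z": 0.8,"roll": 0}
    - {"x": 0,"y": 0,"z": 0.8,"roll": 0}

```text
time: 4.98
tool_pos: [577.1, 70.8, 108.0]
tcp_rot: [3.141, -0.001, 2.913]
contact_force: [3.7, 4.1, -10.3]
grip_width: 12.0
```

```bash
cat > st.py <<'E'
from h import *
o=bot.get_obs(); print(o['time'],o['tool_pos'].round(2),o['tcp_rot'].round(4),o['grip_width'].round(2),o['contact_force'].round(2),o['moment'].round(3))
E
python3 st.py;python3 -c "
from h import *
cap('side','side4');crop('side4',210,110,290,200,7,'a5')"
```

```text
Traceback (most recent call last):
  File "st.py", line 2, in <module>
    o=bot.get_obs(); print(o['time'],o['tool_pos'].round(2),o['tcp_rot'].round(4),o['grip_width'].round(2),o['contact_force'].round(2),o['moment'].round(3))
                                                                                  ^^^^^^^^^^^^^^^^^^^^^
AttributeError: 'float' object has no attribute 'round'
```

View pics/a5.png

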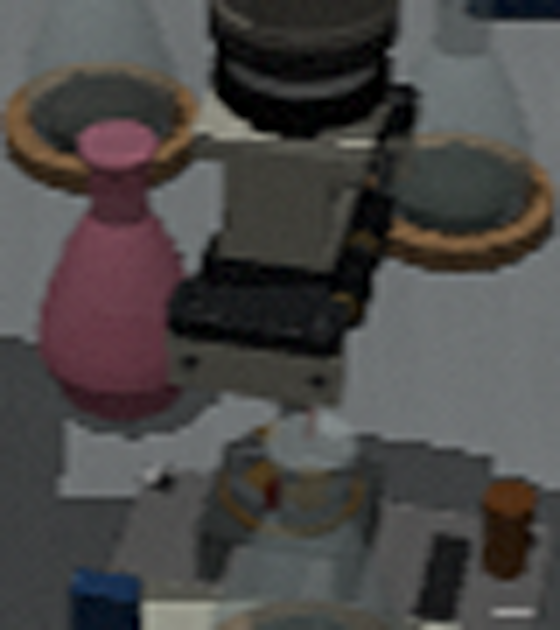

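Request:
arm_command:
  targets:
    - {"x": 0.06,"y": 0.06,"z": 0.12,"roll": 0}
    - {"x": 0.06,"y": 0.06,"z": 0.12,"roll": -0.05}
    - {"x": 0.06,"y": 0.06,"z": 0.12,"roll": -0.1}
    - {"x": 0.06,"y": 0.06,"z": 0.12,"roll": -0.15}
    - {"x": 0.06,"y": 0.06,"z": 0.12,"roll": -0.2}
    - {"x": 0.06,"y": 0.06,"z": 0.12,"roll": -0.2}

```text
time: 5.53
tool_pos: [577.2, 70.9, 109.0]
tcp_rot: [-3.141, -0.002, 2.711]
contact_force: [2.8, 2.7, -10.8]
grip_width: 11.9
```

```bash
sed -i "s/o\['grip_width'\].round(2)/round(float(o['grip_width']),2)/" st.py; python3 st.py
```

```text
5.5333 [577.22  70.92 109.  ] [-3.1405e+00 -1.6000e-03  2.7110e+00] 11.92 [  2.75   2.68 -10.79] [ 0.435 -0.764 -0.024]
```

Request:
arm_command:
  targets:
    - {"x": 0.04,"y": 0.04,"z": 0,"roll": -0.07}
    - {"x": 0.04,"y": 0.04,"z": 0,"roll": -0.14}
    - {"x": 0.04,"y": 0.04,"z": 0,"roll": -0.21}
    - {"x": 0.04,"y": 0.04,"z": 0,"roll": -0.28}
    - {"x": 0.04,"y": 0.04,"z": 0,"roll": -0.35}
    - {"x": 0.04,"y": 0.04,"z": 0,"roll": -0.42}
    - {"x": 0.04,"y": 0.04,"z": 0,"roll": -0.5}
    - {"x": 0.04,"y": 0.04,"z": 0,"roll": -0.5}

```text
time: 6.2
tool_pos: [577.2, 71.0, 109.0]
tcp_rot: [-3.139, -0.001, 2.211]
contact_force: [1.0, -1.0, -10.9]
grip_width: 11.9
```

```bash
python3 st.py
```

```text
6.2 [577.17  70.97 109.01] [-3.1387e+00 -1.0000e-03  2.2114e+00] 11.85 [  1.01  -1.03 -10.86] [-0.021 -0.412  0.052]
```

Request:
arm_command:
  targets:
    - {"x": 0,"y": 0,"z": 0,"roll": -0.05}
    - {"x": 0,"y": 0,"z": 0,"roll": -0.1}
    - {"x": 0,"y": 0,"z": 0,"roll": -0.1}

```text
time: 6.45
tool_pos: [577.2, 71.0, 109.2]
tcp_rot: [-3.139, -0.001, 2.114]
contact_force: [-0.3, -1.5, -11.5]
grip_width: 12.1
```

```bash
python3 st.py
```

```text
6.45 [577.18  71.02 109.16] [-3.1387e+00 -7.0000e-04  2.1144e+00] 12.14 [ -0.27  -1.47 -11.5 ] [-0.147 -0.257 -0.025]
```

Request:
arm_command:
  targets:
    - {"x": 0,"y": 0,"z": 0,"roll": -0.02}
    - {"x": 0,"y": 0,"z": 0,"roll": -0.04}
    - {"x": 0,"y": 0,"z": 0,"roll": -0.04}

```text
time: 6.7
tool_pos: [577.3, 71.1, 109.5]
tcp_rot: [-3.139, -0.0, 2.073]
contact_force: [-2.4, -2.2, -10.3]
grip_width: 11.9
```

```bash
python3 st.py
```

```text
6.7 [577.28  71.13 109.52] [-3.1392e+00 -4.0000e-04  2.0730e+00] 11.88 [ -2.38  -2.23 -10.31] [-0.539  0.215 -0.007]
```

Request:
arm_command:
  targets:
    - {"x": 0,"y": 0,"z": 0,"roll": -0.02}
    - {"x": 0,"y": 0,"z": 0,"roll": -0.04}
    - {"x": 0,"y": 0,"z": 0,"roll": -0.04}

```text
time: 6.95
tool_pos: [577.4, 71.2, 109.7]
tcp_rot: [-3.14, -0.0, 2.032]
contact_force: [-3.1, -2.8, -12.4]
grip_width: 11.9
```

```bash
python3 st.py
```

```text
6.95 [577.4   71.24 109.72] [-3.1397e+00 -3.0000e-04  2.0317e+00] 11.92 [ -3.12  -2.8  -12.43] [-0.85   0.493  0.051]
```

Request:
arm_command:
  targets:
    - {"x": -0.04,"y": -0.03,"z": -0.05,"roll": -0.02}
    - {"x": -0.04,"y": -0.03,"z": -0.05,"roll": -0.04}
    - {"x": -0.04,"y": -0.03,"z": -0.05,"roll": -0.04}

```text
time: 7.2
tool_pos: [577.4, 71.2, 109.4]
tcp_rot: [-3.141, -0.0, 1.991]
contact_force: [-4.3, -3.9, -11.3]
grip_width: 11.6
```

```bash
python3 st.py
```

```text
7.2 [577.4   71.19 109.36] [-3.1407e+00 -2.0000e-04  1.9913e+00] 11.6 [ -4.28  -3.95 -11.34] [-0.703  0.66  -0.067]
```

Request:
arm_command:
  targets:
    - {"x": 0,"y": 0,"z": 0,"roll": -0.02}
    - {"x": 0,"y": 0,"z": 0,"roll": -0.04}
    - {"x": 0,"y": 0,"z": 0,"roll": -0.04}

```text
time: 7.45
tool_pos: [577.4, 71.2, 109.4]
tcp_rot: [-3.141, -0.0, 1.952]
contact_force: [-3.1, -5.1, -10.9]
grip_width: 11.5
```

```bash
python3 st.py
```

```text
7.45 [577.37  71.22 109.36] [-3.1406e+00 -1.0000e-04  1.9518e+00] 11.54 [ -3.05  -5.07 -10.92] [-0.817  0.584  0.007]
```

Request:
arm_command:
  targets:
    - {"x": 0,"y": 0,"z": 0,"roll": -0.02}
    - {"x": 0,"y": 0,"z": 0,"roll": -0.04}
    - {"x": 0,"y": 0,"z": 0,"roll": -0.04}

```text
time: 7.7
tool_pos: [577.4, 71.2, 109.4]
tcp_rot: [-3.141, -0.0, 1.912]
contact_force: [-3.7, -3.8, -9.8]
grip_width: 11.9
```

```bash
python3 st.py
```

```text
7.7 [577.38  71.2  109.39] [-3.1407e+00 -1.0000e-04  1.9117e+00] 11.9 [-3.7  -3.76 -9.81] [-0.739  0.65  -0.001]
```

Request:
arm_command:
  targets:
    - {"x": -0.06,"y": -0.06,"z": 0,"roll": -0.02}
    - {"x": -0.06,"y": -0.06,"z": 0,"roll": -0.04}
    - {"x": -0.06,"y": -0.06,"z": 0,"roll": -0.04}

```text
time: 7.95
tool_pos: [577.2, 71.0, 109.6]
tcp_rot: [3.141, -0.0, 1.871]
contact_force: [-2.5, -0.8, -10.9]
grip_width: 11.6
```

```bash
python3 st.py
```

```text
7.95 [577.22  71.01 109.58] [ 3.1412e+00 -3.0000e-04  1.8712e+00] 11.64 [ -2.49  -0.82 -10.89] [-0.286  0.385  0.05 ]
```

Request:
arm_command:
  targets:
    - {"x": 0,"y": 0,"z": 0,"roll": -0.02}
    - {"x": 0,"y": 0,"z": 0,"roll": -0.04}
    - {"x": 0,"y": 0,"z": 0,"roll": -0.04}

```text
time: 8.2
tool_pos: [577.2, 70.9, 109.6]
tcp_rot: [3.141, -0.0, 1.831]
contact_force: [-3.0, -0.6, -10.4]
grip_width: 11.7
```

```bash
python3 st.py
```

```text
8.2 [577.22  70.95 109.57] [ 3.1413e+00 -3.0000e-04  1.8312e+00] 11.69 [ -2.99  -0.57 -10.41] [-0.235  0.455  0.012]
```

Request:
arm_command:
  targets:
    - {"x": 0,"y": 0,"z": 0,"roll": -0.02}
    - {"x": 0,"y": 0,"z": 0,"roll": -0.04}
    - {"x": 0,"y": 0,"z": 0,"roll": -0.04}

```text
time: 8.45
tool_pos: [577.2, 70.9, 109.6]
tcp_rot: [3.141, -0.0, 1.791]
contact_force: [-2.8, -0.7, -11.3]
grip_width: 11.8
```

```bash
python3 st.py
```

```text
8.45 [577.21  70.93 109.58] [ 3.1413e+00 -3.0000e-04  1.7912e+00] 11.8 [ -2.81  -0.68 -11.26] [-0.042  0.503  0.006]
```

Turn 1.12; still free. Continue.

Request:
arm_command:
  targets:
    - {"x": 0,"y": 0,"z": 0,"roll": -0.02}
    - {"x": 0,"y": 0,"z": 0,"roll": -0.04}
    - {"x": 0,"y": 0,"z": 0,"roll": -0.04}

```text
time: 8.7
tool_pos: [577.2, 70.9, 109.5]
tcp_rot: [3.141, -0.0, 1.751]
contact_force: [-2.3, 0.2, -10.4]
grip_width: 11.9
```

```bash
python3 st.py
```

```text
8.7 [577.17  70.87 109.55] [ 3.1414e+00 -3.0000e-04  1.7511e+00] 11.93 [ -2.28   0.21 -10.41] [ 0.045  0.442 -0.002]
```

Request:
arm_command:
  targets:
    - {"x": 0,"y": 0,"z": 0,"roll": -0.02}
    - {"x": 0,"y": 0,"z": 0,"roll": -0.04}
    - {"x": 0,"y": 0,"z": 0,"roll": -0.04}

```text
time: 8.95
tool_pos: [577.2, 70.9, 109.5]
tcp_rot: [3.141, -0.0, 1.711]
contact_force: [-2.6, 1.6, -9.8]
grip_width: 11.8
```

```bash
python3 st.py
```

```text
8.95 [577.17  70.86 109.54] [ 3.1414e+00 -2.0000e-04  1.7112e+00] 11.84 [-2.61  1.64 -9.84] [ 0.176  0.478 -0.065]
```

Request:
arm_command:
  targets:
    - {"x": 0,"y": 0,"z": 0,"roll": -0.02}
    - {"x": 0,"y": 0,"z": 0,"roll": -0.04}
    - {"x": 0,"y": 0,"z": 0,"roll": -0.04}

```text
time: 9.2
tool_pos: [577.1, 70.8, 109.5]
tcp_rot: [3.142, -0.0, 1.671]
contact_force: [-2.8, 1.1, -10.1]
grip_width: 11.6
```

```bash
python3 st.py
```

```text
9.2 [577.14  70.83 109.52] [ 3.1416e+00 -2.0000e-04  1.6711e+00] 11.59 [ -2.76   1.13 -10.09] [ 0.26   0.46  -0.019]
```

Request:
arm_command:
  targets:
    - {"x": 0,"y": 0,"z": 0,"roll": -0.02}
    - {"x": 0,"y": 0,"z": 0,"roll": -0.04}
    - {"x": 0,"y": 0,"z": 0,"roll": -0.04}

```text
time: 9.45
tool_pos: [577.2, 70.8, 109.5]
tcp_rot: [3.142, -0.0, 1.631]
contact_force: [-2.8, 1.3, -10.3]
grip_width: 11.9
```

```bash
python3 st.py
```

```text
9.45 [577.16  70.81 109.52] [ 3.1415e+00 -1.0000e-04  1.6311e+00] 11.87 [ -2.78   1.26 -10.27] [0.296 0.513 0.014]
```

Request:
arm_command:
  targets:
    - {"x": -0.03,"y": 0.02,"z": 0,"roll": -0.02}
    - {"x": -0.03,"y": 0.02,"z": 0,"roll": -0.04}
    - {"x": -0.03,"y": 0.02,"z": 0,"roll": -0.04}

```text
time: 9.7
tool_pos: [577.0, 70.9, 109.6]
tcp_rot: [3.141, 0.0, 1.591]
contact_force: [-1.1, 0.5, -11.3]
grip_width: 11.8
```

```bash
python3 st.py
```

```text
9.7 [577.04  70.86 109.56] [3.1411e+00 1.0000e-04 1.5911e+00] 11.83 [ -1.1    0.46 -11.26] [0.156 0.27  0.051]
```

Request:
arm_command:
  targets:
    - {"x": 0,"y": 0,"z": 0,"roll": -0.02}
    - {"x": 0,"y": 0,"z": 0,"roll": -0.04}
    - {"x": 0,"y": 0,"z": 0,"roll": -0.04}

```text
time: 9.95
tool_pos: [577.0, 70.9, 109.5]
tcp_rot: [3.141, 0.0, 1.551]
contact_force: [-0.5, 0.2, -10.8]
grip_width: 11.6
```

```bash
python3 st.py
```

```text
9.95 [577.01  70.88 109.54] [3.1412e+00 1.0000e-04 1.5511e+00] 11.64 [ -0.51   0.22 -10.75] [ 0.116  0.183 -0.023]
```

Request:
arm_command:
  targets:
    - {"x": 0,"y": 0,"z": 0,"roll": -0.015}
    - {"x": 0,"y": 0,"z": 0,"roll": -0.03}
    - {"x": 0,"y": 0,"z": 0,"roll": -0.03}

```text
time: 10.2
tool_pos: [577.0, 70.9, 109.6]
tcp_rot: [3.141, 0.0, 1.522]
contact_force: [-1.3, 0.9, -10.8]
grip_width: 12.0
```

```bash
python3 st.py
```

```text
10.2 [577.01  70.88 109.56] [3.1412 0.     1.5215] 11.97 [ -1.26   0.92 -10.8 ] [0.181 0.193 0.008]
```

Request:
arm_command:
  targets:
    - {"x": 0,"y": 0,"z": 0,"roll": -0.015}
    - {"x": 0,"y": 0,"z": 0,"roll": -0.03}
    - {"x": 0,"y": 0,"z": 0,"roll": -0.03}

```text
time: 10.45
tool_pos: [577.0, 70.9, 109.6]
tcp_rot: [3.141, 0.0, 1.492]
contact_force: [-1.1, 1.1, -11.6]
grip_width: 12.1
```

```bash
python3 st.py
python3 -c "
from h import *
cap('side','side5');crop('side5',210,110,290,200,7,'a6')"
```

```text
10.45 [576.96  70.9  109.57] [3.1413 0.     1.4916] 12.1 [ -1.05   1.09 -11.59] [ 0.12   0.154 -0.049]
```

View pics/a6.png

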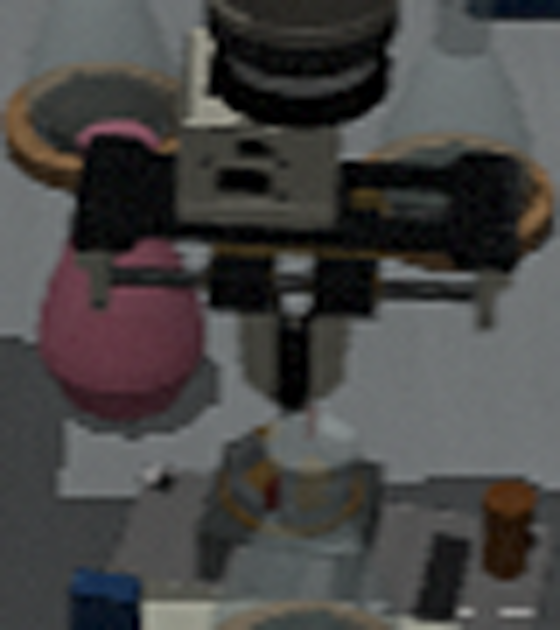

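The tee turns with the jaws: at (293,360) in the crop I now see it end-on. It has turned 1.42, so I'll feel on in smaller steps.

Request:
arm_command:
  targets:
    - {"x": 0,"y": 0,"z": 0,"roll": -0.01}
    - {"x": 0,"y": 0,"z": 0,"roll": -0.02}
    - {"x": 0,"y": 0,"z": 0,"roll": -0.02}

```text
time: 10.75
tool_pos: [577.0, 70.9, 109.5]
tcp_rot: [3.141, 0.0, 1.472]
contact_force: [0.5, 0.4, -11.3]
grip_width: 12.0
```

```bash
python3 st.py
```

```text
10.75 [576.97  70.9  109.55] [3.1413e+00 1.0000e-04 1.4722e+00] 12.02 [  0.49   0.43 -11.26] [0.119 0.128 0.107]
```

Request:
arm_command:
  targets:
    - {"x": 0,"y": 0,"z": 0,"roll": -0.01}
    - {"x": 0,"y": 0,"z": 0,"roll": -0.02}
    - {"x": 0,"y": 0,"z": 0,"roll": -0.02}

```text
time: 11.0
tool_pos: [576.9, 70.9, 109.6]
tcp_rot: [3.141, 0.0, 1.453]
contact_force: [-1.6, 0.7, -9.9]
grip_width: 12.2
```

```bash
python3 st.py
```

```text
11.0 [576.91  70.92 109.56] [3.1413e+00 2.0000e-04 1.4525e+00] 12.17 [-1.6   0.68 -9.92] [0.127 0.156 0.354]
```

Contact felt: the moment rose from about 0 to 0.35 N m, at a turn of about 1.45. I'll ease back slightly and lower into the notch.

Request:
arm_command:
  targets:
    - {"x": 0,"y": 0,"z": 0,"roll": 0.02}
    - {"x": 0,"y": 0,"z": -0.1,"roll": 0.02}
    - {"x": 0,"y": 0,"z": -0.2,"roll": 0.02}
    - {"x": 0,"y": 0,"z": -0.3,"roll": 0.02}
    - {"x": 0,"y": 0,"z": -0.4,"roll": 0.02}
    - {"x": 0,"y": 0,"z": -0.4,"roll": 0.02}

```text
time: 11.5
tool_pos: [577.0, 70.9, 105.6]
tcp_rot: [3.141, -0.0, 1.473]
contact_force: [-1.1, 0.7, -7.1]
grip_width: 11.7
```

```bash
python3 st.py
```

```text
11.5 [576.97  70.92 105.55] [ 3.1412 -0.      1.4728] 11.66 [-1.1   0.66 -7.1 ] [0.096 0.202 0.11 ]
```

Request:
arm_command:
  targets:
    - {"x": 0,"y": 0,"z": -0.05,"roll": 0}
    - {"x": 0,"y": 0,"z": -0.1,"roll": 0}
    - {"x": 0,"y": 0,"z": -0.15,"roll": 0}
    - {"x": 0,"y": 0,"z": -0.15,"roll": 0}

```text
time: 11.83
tool_pos: [577.0, 70.9, 104.0]
tcp_rot: [3.141, -0.0, 1.473]
contact_force: [-1.8, 0.7, -6.2]
grip_width: 11.7
```

```bash
python3 st.py
```

```text
11.8333 [576.99  70.91 104.05] [ 3.1412 -0.      1.4728] 11.69 [-1.76  0.69 -6.19] [0.122 0.244 0.083]
```

Request:
arm_command:
  targets:
    - {"x": 0,"y": 0,"z": -0.05,"roll": 0}
    - {"x": 0,"y": 0,"z": -0.1,"roll": 0}
    - {"x": 0,"y": 0,"z": -0.1,"roll": 0}

```text
time: 12.08
tool_pos: [577.1, 70.9, 103.8]
tcp_rot: [3.141, -0.0, 1.473]
contact_force: [-4.2, 0.7, 1.3]
grip_width: 12.0
```

```bash
python3 st.py
```

```text
12.0833 [577.11  70.91 103.81] [ 3.1405 -0.      1.4728] 12.01 [-4.17  0.66  1.35] [0.104 0.726 0.135]
```

The plunger now rests on the notch floor at about 8.9 mm, and the upward load has gone. Releasing.

Request:
arm_command:
  targets:
    - {"x": -0.05,"y": 0,"z": 0,"roll": 0}
    - {"x": -0.05,"y": 0,"z": 0,"roll": 0}
    - {"x": -0.05,"y": 0,"z": 0,"roll": 0}
    - {"x": -0.05,"y": 0,"z": 0,"roll": 0}
    - {"x": -0.05,"y": 0,"z": 0,"roll": 0}
  fingers: 0.4

```text
time: 12.5
tool_pos: [576.8, 70.8, 103.2]
tcp_rot: [3.141, -0.0, 1.473]
contact_force: [-1.0, 0.2, -0.1]
grip_width: 35.9
```

```bash
python3 st.py
```

```text
12.5 [576.79  70.83 103.24] [ 3.1405 -0.      1.4727] 35.88 [-1.03  0.22 -0.08] [-0.053 -0.082 -0.012]
```

Request:
arm_command:
  targets:
    - {"x": -0.05,"y": 0,"z": 1,"roll": 0}
    - {"x": -0.05,"y": 0,"z": 3,"roll": 0}
    - {"x": -0.05,"y": 0,"z": 6,"roll": 0}
    - {"x": -2,"y": 0,"z": 9,"roll": 0}
    - {"x": -6,"y": 0,"z": 9,"roll": 0}
    - {"x": -10,"y": 0,"z": 9,"roll": 0}
    - {"x": -13,"y": 0,"z": 9,"roll": 0}
    - {"x": -15,"y": 0,"z": 9,"roll": 0}

```text
time: 13.17
tool_pos: [423.5, 71.1, 193.8]
tcp_rot: [-3.142, 0.0, 1.473]
contact_force: [0.5, -0.1, 0.4]
grip_width: 36.6
```

```bash
python3 st.py;python3 -c "
from h import *
cap('side','side6');crop('side6',190,130,300,270,5,'a7')
cap('top','top6');crop('top6',180,120,330,240,5,'b7')"
```

```text
13.1667 [423.46  71.05 193.81] [-3.1416  0.      1.4731] 36.56 [ 0.47 -0.09  0.37] [ 0.011 -0.119  0.012]
```

View pics/a7.png

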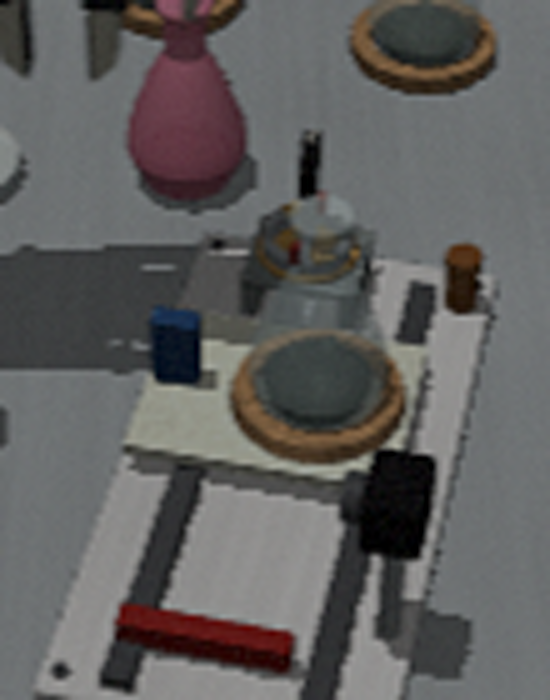

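View pics/b7.png

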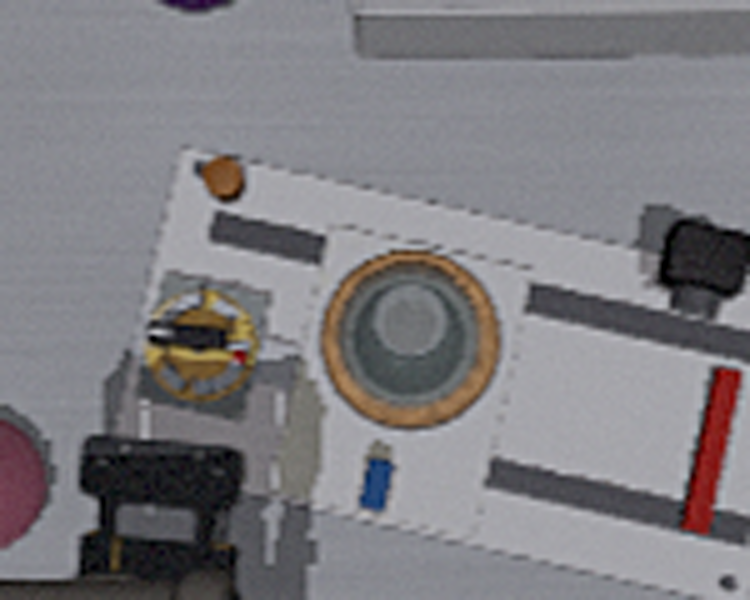

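The tee stays up and turned clockwise at (190,335) in the top crop, right beside the red tooth at (238,355). Next I'll measure the handle.

```bash
python3 -c "
from h import *
t=ld('top6');s=ld('side6')
crop('top6',245,200,270,230,20,'b8');crop('side6',215,185,240,215,20,'a8')
print('tee top',atz(t,180+190/5,120+335/5,131))
h=atz(t,180+377/5,120+483/5,87);print('handle',h)
print('side top ctr',atz(s,190+177/5,130+312/5,87))
for z in(35,67,87): print(z,proj(t,[494,-31,z]),proj(s,[494,-31,z]))
"
```

```text
tee top [574.07796882  67.24599919 131.        ]
handle [492.2739898  -34.58823917  87.        ]
side top ctr [496.94016967 -29.64731568  87.        ]
35 (np.float64(254.36903823654222), np.float64(215.96543528318375)) (np.float64(224.77484257361536), np.float64(205.0657101436112))
67 (np.float64(254.22901369760322), np.float64(215.98574723724434)) (np.float64(224.55540352271706), np.float64(197.53280542939586))
87 (np.float64(254.13716660004485), np.float64(215.9990706806804)) (np.float64(224.41501968053103), np.float64(192.7039640369312))
```

View pics/b8.png

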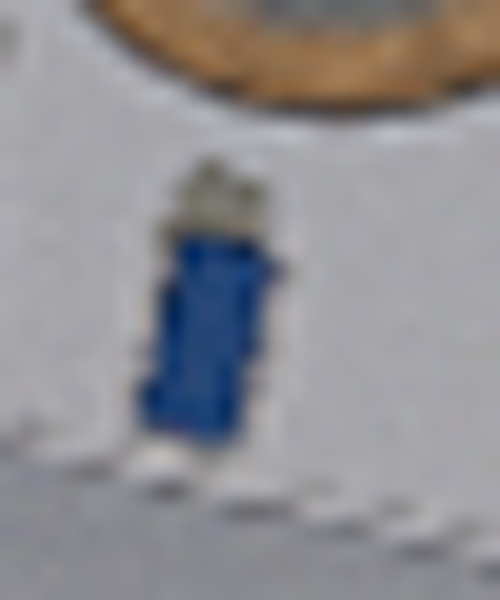

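View pics/a8.png

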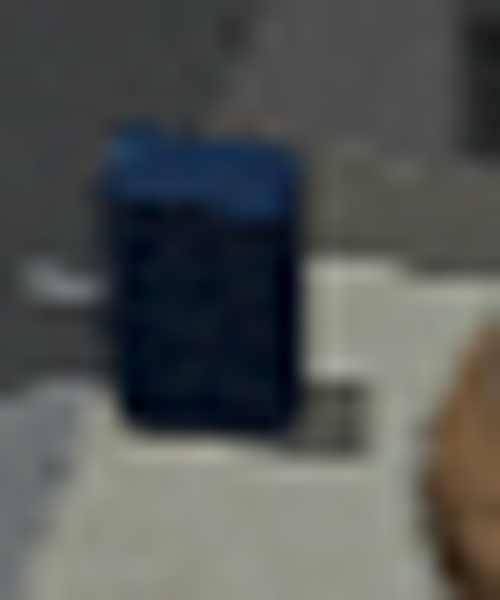

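Request:
arm_command:
  targets:
    - {"x": 1,"y": -1,"z": 1,"roll": 0.12}
    - {"x": 2,"y": -2,"z": 1.5,"roll": 0.24}
    - {"x": 3,"y": -3,"z": 1.5,"roll": 0.36}
    - {"x": 4,"y": -4.5,"z": 1.5,"roll": 0.48}
    - {"x": 5,"y": -6,"z": 1.5,"roll": 0.6}
    - {"x": 6,"y": -7.5,"z": 1.5,"roll": 0.72}
    - {"x": 7.15,"y": -9,"z": 1.5,"roll": 0.84}
    - {"x": 7.15,"y": -10.2,"z": 1.5,"roll": 0.96}
  fingers: 0.5

```text
time: 13.93
tool_pos: [500.6, -32.6, 208.6]
tcp_rot: [3.14, 0.002, 2.438]
contact_force: [-0.2, -0.2, 0.3]
grip_width: 45.7
```

Request:
arm_command:
  targets:
    - {"x": 0,"y": 0,"z": 0,"roll": 0.12}
    - {"x": 0,"y": 0,"z": 0,"roll": 0.24}
    - {"x": 0,"y": 0,"z": -1,"roll": 0.36}
    - {"x": 0,"y": 0,"z": -3,"roll": 0.48}
    - {"x": 0,"y": 0,"z": -6,"roll": 0.48}
    - {"x": 0,"y": 0,"z": -9,"roll": 0.48}
    - {"x": 0,"y": 0,"z": -9,"roll": 0.48}
    - {"x": 0,"y": 0,"z": -9,"roll": 0.48}

```text
time: 14.6
tool_pos: [497.9, -31.1, 117.7]
tcp_rot: [3.142, -0.002, 2.913]
contact_force: [0.7, -0.1, 0.7]
grip_width: 46.1
```

```bash
python3 st.py;python3 -c "
from h import *
t=ld('top6')
E=[atz(t,180+u/5,120+v/5,35)[:2] for u,v in((530,268),(480,540))]
S=[atz(t,180+u/5,120+v/5,32)[:2] for u,v in((716,370),(684,525))]
n=np.array([-.224,-.975])
print([e@n for e in E],[e@n for e in S])
cap('side','side7');crop('side7',190,130,300,270,5,'a9')"
```

```text
14.6 [497.92 -31.14 117.75] [ 3.1415e+00 -2.3000e-03  2.9126e+00] 46.09 [ 0.73 -0.15  0.68] [ 0.122 -0.136  0.04 ]
[np.float64(-15.446346882733366), np.float64(-9.668276712307105)] [np.float64(106.48181069825272), np.float64(107.1607702595142)]
```

View pics/a9.png

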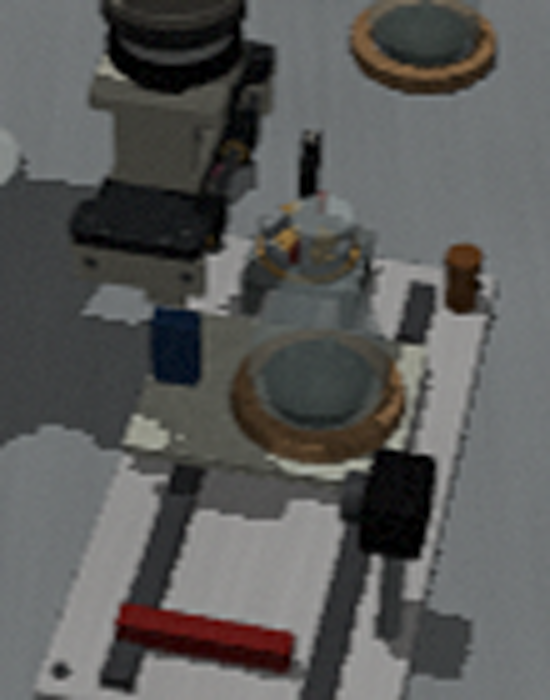

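Request:
arm_command:
  targets:
    - {"x": -0.3,"y": 0,"z": -1,"roll": 0}
    - {"x": -0.3,"y": 0,"z": -2.5,"roll": 0}
    - {"x": -0.3,"y": 0,"z": -4,"roll": 0}
    - {"x": -0.3,"y": 0,"z": -5.2,"roll": 0}
    - {"x": -0.3,"y": 0,"z": -6.2,"roll": 0}
    - {"x": -0.3,"y": 0,"z": -6.2,"roll": 0}
    - {"x": -0.3,"y": 0,"z": -6.2,"roll": 0}

```text
time: 15.23
tool_pos: [495.7, -31.3, 57.0]
tcp_rot: [3.141, 0.001, 2.913]
contact_force: [-1.0, 0.4, -0.6]
grip_width: 45.9
```

Request:
arm_command:
  targets:
    - {"x": 0,"y": 0,"z": 0,"roll": 0}
    - {"x": 0,"y": 0,"z": 0,"roll": 0}
    - {"x": 0,"y": 0,"z": 0,"roll": 0}
    - {"x": 0,"y": 0,"z": 0,"roll": 0}
  fingers: 0.24

```text
time: 15.57
tool_pos: [495.2, -31.1, 56.5]
tcp_rot: [3.141, 0.001, 2.913]
contact_force: [-1.1, -0.9, -0.7]
grip_width: 24.4
```

```bash
python3 st.py;python3 -c "
from h import *
cap('side','side8');crop('side8',190,130,300,270,5,'a10')"
```

```text
15.5667 [495.2  -31.13  56.55] [3.1415e+00 1.0000e-03 2.9128e+00] 24.45 [-1.06 -0.91 -0.71] [ 0.02  -0.145 -0.022]
```

View pics/a10.png

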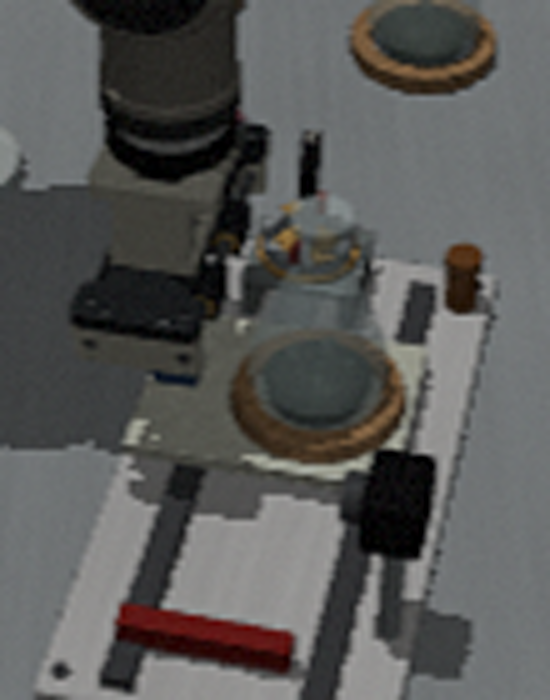

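Request:
arm_command:
  targets:
    - {"x": 0,"y": 0,"z": 0,"roll": 0}
    - {"x": 0,"y": 0,"z": 0,"roll": 0}
    - {"x": 0,"y": 0,"z": 0,"roll": 0}
    - {"x": 0,"y": 0,"z": 0,"roll": 0}
  fingers: 0.0

```text
time: 15.95
tool_pos: [494.9, -31.3, 56.2]
tcp_rot: [-3.141, 0.0, 2.913]
contact_force: [-0.5, -1.9, 2.6]
grip_width: 15.8
```

```bash
python3 st.py
```

```text
15.95 [494.94 -31.28  56.21] [-3.1414e+00  2.0000e-04  2.9128e+00] 15.8 [-0.55 -1.87  2.56] [-0.226  0.052  0.031]
```

Request:
arm_command:
  targets:
    - {"x": -0.02,"y": -0.1,"z": 0,"roll": 0}
    - {"x": -0.07,"y": -0.3,"z": 0,"roll": 0}
    - {"x": -0.13,"y": -0.58,"z": 0,"roll": 0}
    - {"x": -0.2,"y": -0.88,"z": 0,"roll": 0}
    - {"x": -0.27,"y": -1.17,"z": 0,"roll": 0}
    - {"x": -0.34,"y": -1.46,"z": 0,"roll": 0}
    - {"x": -0.39,"y": -1.7,"z": 0,"roll": 0}
    - {"x": -0.43,"y": -1.85,"z": 0,"roll": 0}

```text
time: 16.62
tool_pos: [490.6, -50.0, 56.2]
tcp_rot: [3.141, 0.0, 2.912]
contact_force: [-0.5, 2.7, 4.8]
grip_width: 16.0
```

```bash
python3 st.py;python3 -c "
from h import *
cap('side','side9');crop('side9',190,130,300,270,5,'a11')"
```

```text
16.6167 [490.57 -50.01  56.2 ] [3.1414e+00 3.0000e-04 2.9125e+00] 15.95 [-0.52  2.75  4.77] [ 0.485 -0.162 -0.02 ]
```

View pics/a11.png

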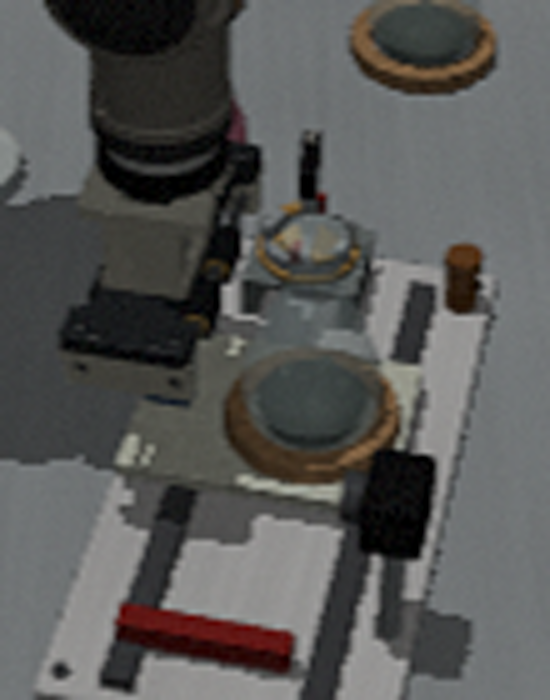

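Request:
arm_command:
  targets:
    - {"x": -0.05,"y": -0.2,"z": 0.05,"roll": 0}
    - {"x": -0.13,"y": -0.55,"z": 0.05,"roll": 0}
    - {"x": -0.22,"y": -0.95,"z": 0.05,"roll": 0}
    - {"x": -0.32,"y": -1.4,"z": 0.05,"roll": 0}
    - {"x": -0.42,"y": -1.85,"z": 0.05,"roll": 0}
    - {"x": -0.53,"y": -2.3,"z": 0.05,"roll": 0}
    - {"x": -0.63,"y": -2.75,"z": 0.05,"roll": 0}
    - {"x": -0.73,"y": -3.2,"z": 0.05,"roll": 0}

```text
time: 17.33
tool_pos: [483.0, -82.1, 56.3]
tcp_rot: [3.141, -0.0, 2.913]
contact_force: [2.3, 2.4, -6.1]
grip_width: 15.8
```

```bash
python3 st.py
```

```text
17.3333 [483.02 -82.05  56.26] [ 3.1414e+00 -4.0000e-04  2.9126e+00] 15.85 [ 2.32  2.39 -6.12] [ 0.389 -0.673  0.088]
```

Request:
arm_command:
  targets:
    - {"x": -0.1,"y": -0.45,"z": 0.05,"roll": 0}
    - {"x": -0.21,"y": -0.9,"z": 0.05,"roll": 0}
    - {"x": -0.32,"y": -1.35,"z": 0.05,"roll": 0}
    - {"x": -0.42,"y": -1.8,"z": 0.05,"roll": 0}
    - {"x": -0.52,"y": -2.25,"z": 0.05,"roll": 0}
    - {"x": -0.6,"y": -2.6,"z": 0.05,"roll": 0}
    - {"x": -0.66,"y": -2.85,"z": 0.05,"roll": 0}
    - {"x": -0.7,"y": -3,"z": 0.05,"roll": 0}

```text
time: 18.0
tool_pos: [476.0, -112.0, 56.3]
tcp_rot: [3.141, -0.001, 2.912]
contact_force: [5.8, 1.0, -14.3]
grip_width: 15.9
```

```bash
python3 st.py;python3 -c "
from h import *
cap('side','side10');crop('side10',190,150,300,270,5,'a12')
cap('top','top10');crop('top10',180,120,330,240,5,'b12')"
```

```text
18.0 [ 476.03 -112.01   56.31] [ 3.1414e+00 -6.0000e-04  2.9124e+00] 15.93 [  5.78   0.99 -14.29] [ 0.26  -1.079  0.008]
```

View pics/a12.png

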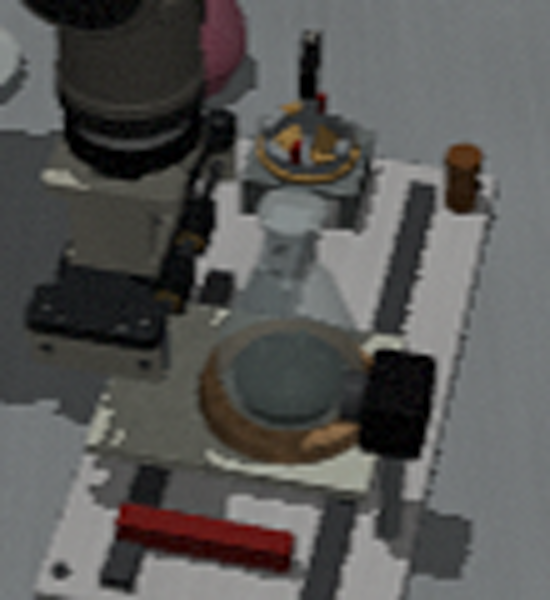

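View pics/b12.png

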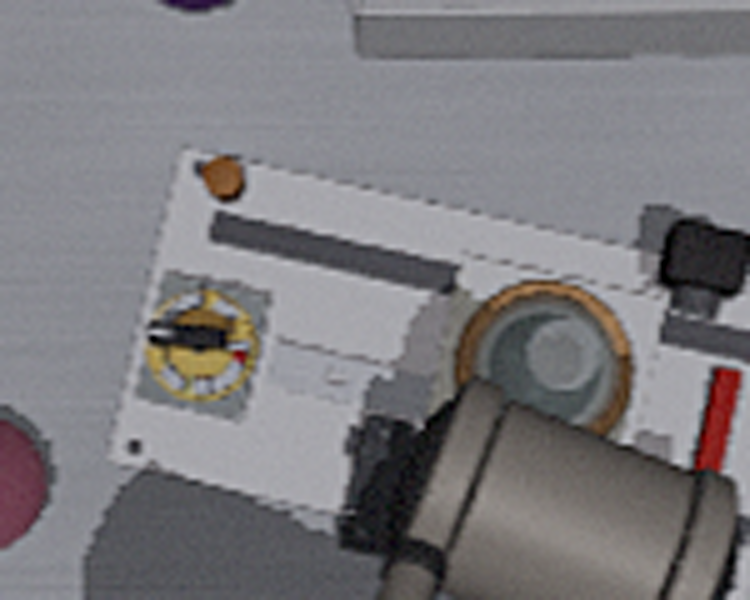

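Request:
arm_command:
  targets:
    - {"x": 0.04,"y": -0.05,"z": -0.07,"roll": 0}
    - {"x": 0.0,"y": -0.2,"z": -0.07,"roll": 0}
    - {"x": -0.05,"y": -0.45,"z": -0.07,"roll": 0}
    - {"x": -0.12,"y": -0.75,"z": -0.07,"roll": 0}
    - {"x": -0.19,"y": -1.05,"z": -0.07,"roll": 0}
    - {"x": -0.25,"y": -1.3,"z": -0.07,"roll": 0}
    - {"x": -0.28,"y": -1.45,"z": -0.07,"roll": 0}

```text
time: 18.68
tool_pos: [472.7, -126.3, 56.3]
tcp_rot: [3.141, -0.001, 2.913]
contact_force: [-2.3, 3.2, -4.3]
grip_width: 15.3
```

```bash
python3 st.py;python3 -c "
from h import *
cap('side','side11');crop('side11',190,200,300,280,7,'a13');s=ld('side11')
n=np.array([-.226,-.974])
crop('side11',190,200,300,280,7,'a13')"
```

```text
18.6833 [ 472.71 -126.26   56.27] [ 3.1414e+00 -1.5000e-03  2.9126e+00] 15.31 [-2.34  3.22 -4.25] [ 0.497  0.078 -0.01 ]
```

View pics/a13.png

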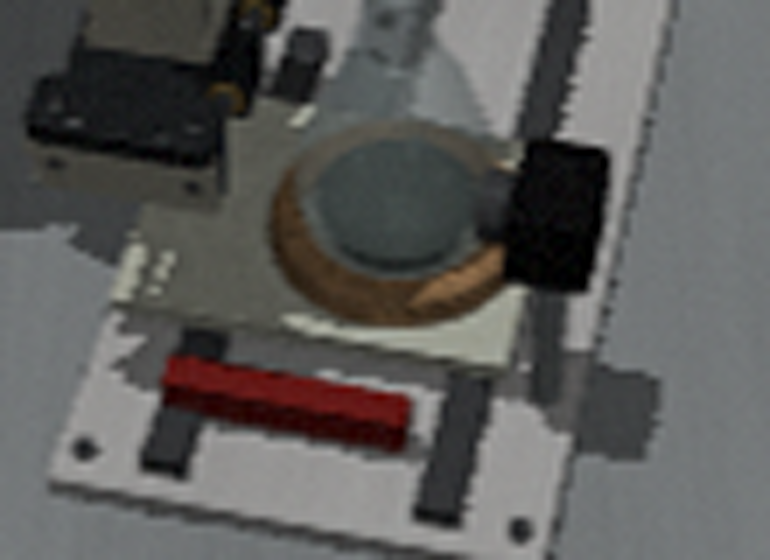

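```bash
python3 -c "
from h import *
s=ld('side11');n=np.array([-.226,-.974])
f=lambda u,v,z:atz(s,190+u/7,200+v/7,z)[:2]@n
print(f(290,332,35),f(200,315,35),f(290,370,32),f(175,355,32),f(405,393,32))"
```

```text
79.90903534195488 79.327468757648 96.63241526766045 99.3859092795292 97.90580695832577
```

Request:
arm_command:
  targets:
    - {"x": -0.02,"y": -0.15,"z": -0.03,"roll": 0}
    - {"x": -0.06,"y": -0.35,"z": -0.03,"roll": 0}
    - {"x": -0.11,"y": -0.55,"z": -0.03,"roll": 0}
    - {"x": -0.16,"y": -0.75,"z": -0.03,"roll": 0}
    - {"x": -0.2,"y": -0.92,"z": -0.03,"roll": 0}
    - {"x": -0.23,"y": -1.05,"z": -0.03,"roll": 0}
    - {"x": -0.23,"y": -1.1,"z": -0.03,"roll": 0}

```text
time: 19.32
tool_pos: [470.3, -136.9, 56.2]
tcp_rot: [3.141, -0.002, 2.913]
contact_force: [-5.7, 3.7, 0.3]
grip_width: 16.1
```

```bash
python3 st.py
```

```text
19.3167 [ 470.26 -136.91   56.25] [ 3.1413e+00 -1.8000e-03  2.9128e+00] 16.15 [-5.65  3.72  0.31] [ 0.615  0.536 -0.031]
```

Request:
arm_command:
  targets:
    - {"x": -0.02,"y": -0.07,"z": 0,"roll": 0}
    - {"x": -0.03,"y": -0.14,"z": 0,"roll": 0}
    - {"x": -0.05,"y": -0.2,"z": 0,"roll": 0}

```text
time: 19.57
tool_pos: [469.8, -138.8, 56.2]
tcp_rot: [3.141, -0.002, 2.913]
contact_force: [-4.8, 3.8, 0.5]
grip_width: 16.0
```

```bash
python3 st.py
```

```text
19.5667 [ 469.8  -138.78   56.24] [ 3.1413e+00 -1.8000e-03  2.9130e+00] 16.02 [-4.75  3.85  0.54] [ 0.561  0.377 -0.001]
```

Request:
arm_command:
  targets:
    - {"x": -0.02,"y": -0.07,"z": 0,"roll": 0}
    - {"x": -0.03,"y": -0.14,"z": 0,"roll": 0}
    - {"x": -0.05,"y": -0.2,"z": 0,"roll": 0}

```text
time: 19.82
tool_pos: [469.3, -140.8, 56.2]
tcp_rot: [3.141, -0.002, 2.913]
contact_force: [-3.5, 3.8, -0.5]
grip_width: 16.0
```

```bash
python3 st.py
```

```text
19.8167 [ 469.33 -140.76   56.24] [ 3.1413e+00 -1.7000e-03  2.9130e+00] 16.02 [-3.49  3.82 -0.54] [ 0.592  0.452 -0.071]
```

Request:
arm_command:
  targets:
    - {"x": -0.01,"y": -0.05,"z": 0,"roll": 0}
    - {"x": -0.03,"y": -0.1,"z": 0,"roll": 0}
    - {"x": -0.04,"y": -0.15,"z": 0,"roll": 0}

```text
time: 20.07
tool_pos: [469.0, -142.3, 56.3]
tcp_rot: [3.141, -0.002, 2.913]
contact_force: [-4.6, 3.4, 0.3]
grip_width: 15.8
```

```bash
python3 st.py
```

```text
20.0667 [ 468.98 -142.33   56.25] [ 3.1413e+00 -1.6000e-03  2.9129e+00] 15.79 [-4.64  3.44  0.33] [ 0.571  0.435 -0.029]
```

Request:
arm_command:
  targets:
    - {"x": -0.01,"y": -0.05,"z": 0,"roll": 0}
    - {"x": -0.03,"y": -0.1,"z": 0,"roll": 0}
    - {"x": -0.04,"y": -0.15,"z": 0,"roll": 0}

```text
time: 20.32
tool_pos: [468.6, -143.8, 56.2]
tcp_rot: [3.141, -0.002, 2.913]
contact_force: [-3.2, 3.7, -0.4]
grip_width: 16.3
```

```bash
python3 st.py;python3 -c "
from h import *
cap('side','side12');crop('side12',190,200,300,280,7,'a14')"
```

```text
20.3167 [ 468.61 -143.81   56.24] [ 3.1413e+00 -1.5000e-03  2.9130e+00] 16.28 [-3.23  3.66 -0.41] [ 0.581  0.431 -0.044]
```

View pics/a14.png

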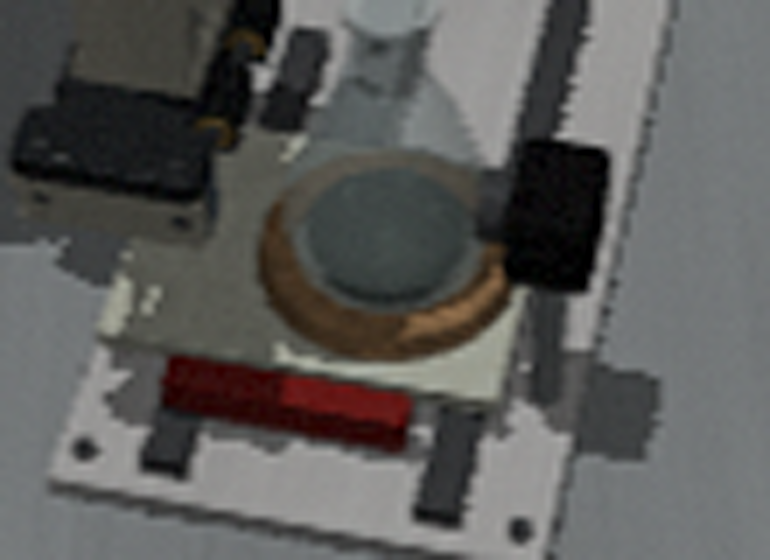

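Request:
arm_command:
  targets:
    - {"x": -0.01,"y": -0.05,"z": 0,"roll": 0}
    - {"x": -0.02,"y": -0.1,"z": 0,"roll": 0}
    - {"x": -0.02,"y": -0.1,"z": 0,"roll": 0}

```text
time: 20.62
tool_pos: [468.4, -144.9, 56.3]
tcp_rot: [3.141, -0.002, 2.913]
contact_force: [-4.5, 3.1, -0.7]
grip_width: 15.7
```

```bash
python3 st.py
```

```text
20.6167 [ 468.38 -144.9    56.25] [ 3.1414e+00 -1.6000e-03  2.9129e+00] 15.75 [-4.53  3.07 -0.68] [ 0.532  0.413 -0.049]
```

Request:
arm_command:
  targets:
    - {"x": -0.01,"y": -0.05,"z": 0,"roll": 0}
    - {"x": -0.02,"y": -0.1,"z": 0,"roll": 0}
    - {"x": -0.02,"y": -0.1,"z": 0,"roll": 0}

```text
time: 20.87
tool_pos: [468.2, -145.9, 56.2]
tcp_rot: [3.141, -0.002, 2.913]
contact_force: [-5.2, 3.0, 0.0]
grip_width: 16.0
```

```bash
python3 st.py
```

```text
20.8667 [ 468.15 -145.86   56.25] [ 3.1413e+00 -1.6000e-03  2.9129e+00] 16.0 [-5.21  3.01  0.05] [ 0.54   0.436 -0.004]
```

Request:
arm_command:
  targets:
    - {"x": -0.01,"y": -0.05,"z": 0,"roll": 0}
    - {"x": -0.02,"y": -0.1,"z": 0,"roll": 0}
    - {"x": -0.02,"y": -0.1,"z": 0,"roll": 0}

```text
time: 21.12
tool_pos: [467.9, -146.9, 56.3]
tcp_rot: [3.141, -0.002, 2.913]
contact_force: [-5.0, 2.8, 0.2]
grip_width: 15.6
```

```bash
python3 st.py
```

```text
21.1167 [ 467.91 -146.86   56.26] [ 3.1414e+00 -1.7000e-03  2.9129e+00] 15.57 [-4.96  2.82  0.17] [ 0.514  0.443 -0.026]
```

Request:
arm_command:
  targets:
    - {"x": -0.02,"y": -0.05,"z": 0,"roll": 0}
    - {"x": -0.03,"y": -0.1,"z": 0,"roll": 0}
    - {"x": -0.03,"y": -0.1,"z": 0,"roll": 0}

```text
time: 21.37
tool_pos: [467.7, -147.9, 56.2]
tcp_rot: [3.141, -0.002, 2.913]
contact_force: [-4.4, 4.1, -0.3]
grip_width: 15.9
```

```bash
python3 st.py
```

```text
21.3667 [ 467.66 -147.85   56.23] [ 3.1413e+00 -1.6000e-03  2.9129e+00] 15.9 [-4.4   4.15 -0.31] [ 0.537  0.46  -0.062]
```

Request:
arm_command:
  targets:
    - {"x": -0.02,"y": -0.05,"z": 0,"roll": 0}
    - {"x": -0.03,"y": -0.1,"z": 0,"roll": 0}
    - {"x": -0.03,"y": -0.1,"z": 0,"roll": 0}

```text
time: 21.62
tool_pos: [467.4, -148.9, 56.2]
tcp_rot: [3.141, -0.001, 2.913]
contact_force: [-4.5, 2.6, -0.7]
grip_width: 15.6
```

```bash
python3 st.py
```

```text
21.6167 [ 467.43 -148.89   56.24] [ 3.1414e+00 -1.5000e-03  2.9130e+00] 15.63 [-4.55  2.61 -0.7 ] [ 0.507  0.409 -0.021]
```

Request:
arm_command:
  targets:
    - {"x": -0.02,"y": -0.05,"z": 0,"roll": 0}
    - {"x": -0.03,"y": -0.1,"z": 0,"roll": 0}
    - {"x": -0.03,"y": -0.1,"z": 0,"roll": 0}

```text
time: 21.87
tool_pos: [467.3, -149.5, 56.3]
tcp_rot: [3.141, -0.001, 2.913]
contact_force: [-3.3, 5.5, -1.1]
grip_width: 16.0
```

```bash
python3 st.py
```

```text
21.8667 [ 467.31 -149.46   56.26] [ 3.1407e+00 -1.3000e-03  2.9128e+00] 15.96 [-3.3   5.52 -1.08] [ 0.86   0.229 -0.004]
```

Request:
arm_command:
  targets:
    - {"x": -0.01,"y": -0.03,"z": 0,"roll": 0}
    - {"x": -0.01,"y": -0.05,"z": 0,"roll": 0}
    - {"x": -0.01,"y": -0.05,"z": 0,"roll": 0}

```text
time: 22.12
tool_pos: [467.3, -149.5, 56.2]
tcp_rot: [3.14, -0.001, 2.913]
contact_force: [-2.9, 8.0, 0.4]
grip_width: 15.9
```

```bash
python3 st.py;python3 -c "
from h import *
cap('side','side13');crop('side13',190,200,300,280,7,'a15')"
```

```text
22.1167 [ 467.28 -149.46   56.23] [ 3.1401e+00 -1.3000e-03  2.9128e+00] 15.92 [-2.87  8.03  0.38] [ 1.19   0.115 -0.045]
```

View pics/a15.png

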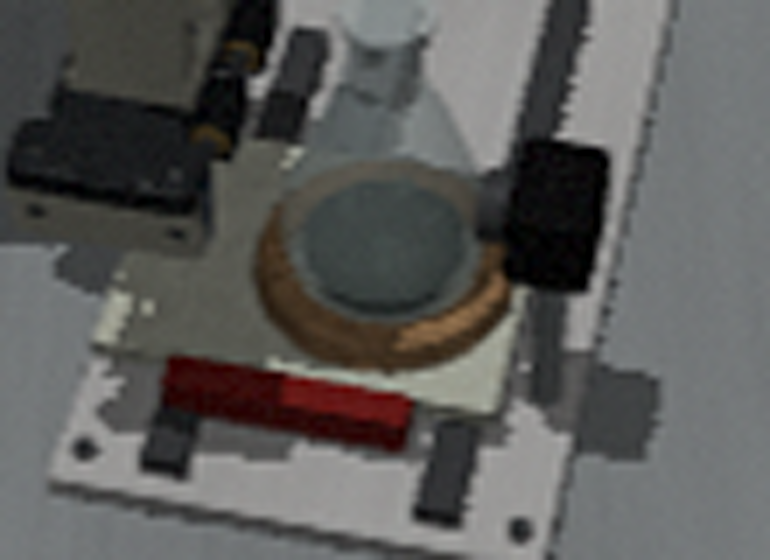

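The stage is home: the position held while the push force rose from 3 to 8 N. I'll ease off, release and retreat.

Request:
arm_command:
  targets:
    - {"x": 0.02,"y": 0.06,"z": 0,"roll": 0}
    - {"x": 0.02,"y": 0.06,"z": 0,"roll": 0}

```text
time: 22.33
tool_pos: [467.3, -149.5, 56.3]
tcp_rot: [3.141, -0.001, 2.913]
contact_force: [-4.3, 4.1, 0.4]
grip_width: 15.4
```

Request:
arm_command:
  targets:
    - {"x": 0,"y": 0,"z": 0,"roll": 0}
    - {"x": 0,"y": 0,"z": 0,"roll": 0}
    - {"x": 0,"y": 0,"z": 0,"roll": 0}
    - {"x": 0,"y": 0,"z": 0,"roll": 0}
    - {"x": 0,"y": 0,"z": 0,"roll": 0}
  fingers: 0.45

```text
time: 22.75
tool_pos: [468.4, -150.4, 56.3]
tcp_rot: [-3.141, 0.001, 2.913]
contact_force: [0.5, -0.2, -0.2]
grip_width: 40.5
```

Request:
arm_command:
  targets:
    - {"x": 0,"y": 0,"z": 1,"roll": 0}
    - {"x": 0,"y": 0,"z": 3,"roll": 0}
    - {"x": 0,"y": 0,"z": 6,"roll": 0}
    - {"x": 0,"y": 0,"z": 9,"roll": 0}
    - {"x": 0,"y": 0,"z": 12,"roll": 0}
    - {"x": -3,"y": -1,"z": 14,"roll": 0}
    - {"x": -6,"y": -3,"z": 14,"roll": 0}
    - {"x": -9,"y": -6,"z": 14,"roll": 0}

```text
time: 23.42
tool_pos: [378.1, -208.9, 198.2]
tcp_rot: [-3.14, 0.003, 2.916]
contact_force: [1.7, -0.9, -0.5]
grip_width: 41.4
```

Request:
arm_command:
  targets:
    - {"x": -2,"y": -4,"z": 0,"roll": 0}
    - {"x": -4,"y": -8,"z": 0,"roll": 0}
    - {"x": -6,"y": -12,"z": 0,"roll": 0}
    - {"x": -8,"y": -15,"z": 0,"roll": 0}
    - {"x": -8,"y": -18,"z": 0,"roll": 0}
    - {"x": -8,"y": -20,"z": 0,"roll": 0}
    - {"x": -8,"y": -20,"z": 0,"roll": 0}

```text
time: 24.0
tool_pos: [297.6, -413.5, 196.7]
tcp_rot: [-3.139, 0.001, 2.909]
contact_force: [-0.3, 0.6, -1.0]
grip_width: 41.3
```

```bash
python3 st.py;python3 -c "
from h import *
cap('side','side14');crop('side14',180,130,300,280,4,'a16')
cap('top','top14');crop('top14',180,120,340,250,5,'b16')"
```

```text
24.0 [ 297.64 -413.52  196.69] [-3.1390e+00  1.4000e-03  2.9092e+00] 41.34 [-0.27  0.62 -1.03] [ 0.155 -0.15  -0.022]
```

View pics/a16.png

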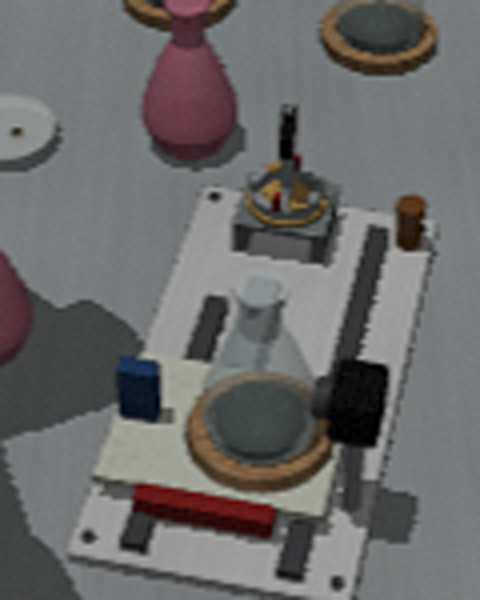

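View pics/b16.png

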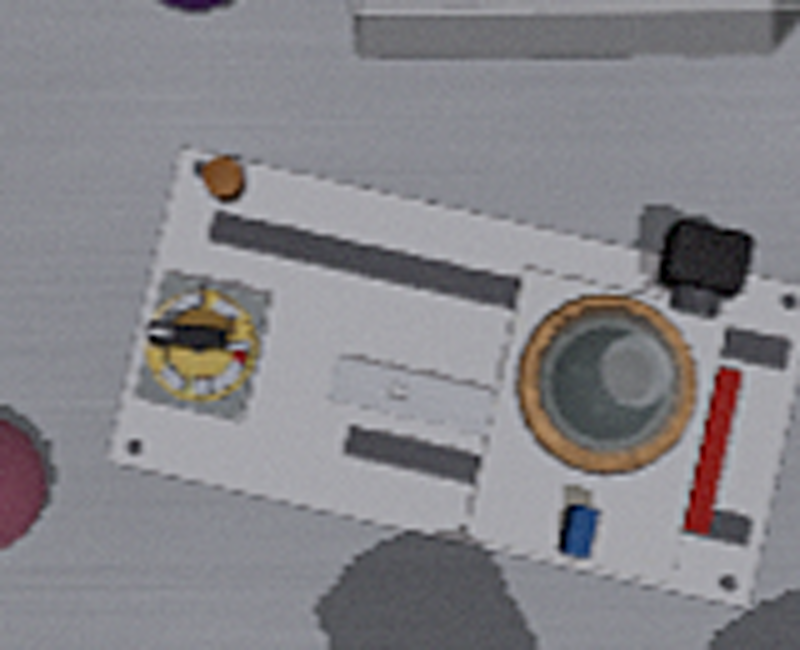

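The stage plate lies against the red stop, the flask is upright in its ring, and the tee is up at the tooth. The vial and the bystanders in view stand where they were, and the arm is clear. Handing in.

```bash
python3 -c "
from plant import bot
print(bot.close_job())"
```

```text
the job is handed in; nothing more can be done
None
```

The plunger is retracted in its rest notch, the stage is home against the red stop, and the job is handed in at about 24 s.

- **Plunger:** I lifted it about 14.5 mm and twisted it clockwise until I felt the tooth at about 1.45 rad, with a peak moment of 0.35 N m. I eased back 0.02 rad and lowered it until it rested on the notch floor at about 8.9 mm. After release, the pictures show the tee still up and turned, beside the red tooth.
- **Stage:** I slid it about 121 mm by the blue handle. At the stop the position held still while the push rose from 3 N to 8 N. I then eased off and let go.
- **Last pictures:** the plate lies against the stop, the flask is upright in its ring, and the vial has not moved. The arm is well clear and the contact force is about 0.

**Disagreements and other loads:**
- The two cameras disagreed by 5–8 mm in x, so I corrected the handle position using where the tee was actually gripped.
- During the slide I accidentally pulled up on the handle with up to 14 N, and corrected it on the next move.
- The final views did not cover every bystander on the bench, so I did not check the farther ones one by one.

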